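Check a batch of shaft keys in the probe fixture

TASK

Check the steel shaft keys that are in the pocket tray: lay each one flat in a nest of its own in the check fixture, then turn the black wing knob clockwise until the hold-down bar clicks home over the nests. Twist the start switch on the grey tester console clockwise to its stop and let it spring back while the bar is still locked, then swing the bar back fully open and put every checked key into the sheet-metal tin. Leave the measuring tools and the oil bottle where they are.

Things in the scene. Friction and masses are not known exactly. Their poses are not given: they have to be found in the camera images.
- tray: fixed black plastic pocket tray 170 x 100 mm, 12 mm thick, origin at the centre of its underside. Four pockets in a row along its x, at x = -60, -20, 20 and 60 mm; each pocket is 24 mm along x, 48 mm along y and 5 mm deep
- key0: plain bright steel parallel shaft key, a square bar 44 x 20 x 20 mm with a 7 mm hole through its middle, about 0.14 kg; origin at its centre, x along its 44 mm length. It starts lying in a pocket of the tray, along the tray's y, its top 27 mm above the bench. All keys are alike; two or three are there, the others absent
- key1: plain bright steel parallel shaft key, a square bar 44 x 20 x 20 mm with a 7 mm hole through its middle, about 0.14 kg; origin at its centre, x along its 44 mm length. It starts lying in a pocket of the tray, along the tray's y, its top 27 mm above the bench. All keys are alike; two or three are there, the others absent
- key2: plain bright steel parallel shaft key, a square bar 44 x 20 x 20 mm with a 7 mm hole through its middle, about 0.14 kg; origin at its centre, x along its 44 mm length. It starts lying in a pocket of the tray, along the tray's y, its top 27 mm above the bench. All keys are alike; two or three are there, the others absent
- key3: plain bright steel parallel shaft key, a square bar 44 x 20 x 20 mm with a 7 mm hole through its middle, about 0.14 kg; origin at its centre, x along its 44 mm length. It starts lying in a pocket of the tray, along the tray's y, its top 27 mm above the bench. All keys are alike; two or three are there, the others absent
- fixture: fixed dark steel plate, 100 mm along x, 190 mm along y, 14 mm thick; origin at the centre of its underside. Three nests (pockets 52 mm along x, 28 mm along y, 5 mm deep, chamfered rim, copper probe face in the floor) in a row at y = -24, 12 and 48 mm; pivot of the hold-down bar at y = -80 mm. Any nest may be used; with two keys one stays empty
- nest0 (a point): centre of a key lying properly in the nest at y = -24 mm of the fixture (19 mm above the bench); axes as the fixture's: a seated key lies along x, either way round
- nest1 (a point): centre of a key lying properly in the nest at y = 12 mm of the fixture (19 mm above the bench); axes as the fixture's: a seated key lies along x, either way round
- nest2 (a point): centre of a key lying properly in the nest at y = 48 mm of the fixture (19 mm above the bench); axes as the fixture's: a seated key lies along x, either way round
- clamp_grip (a point): on the pivot axis, inside the black wing knob of the hold-down bar, 63 mm above the bench. Wing 56 mm long (along this point's x), 14 mm thick (y), 44 to 70 mm above the bench. The steel bar is fixed to the wing: 22 mm wide, 140 mm long from the axis along the point's +x, 31 to 39 mm above the bench (2 mm over seated keys). Axes turn with the knob, z up
- clamp (a joint): angle of bar and wing knob (rad), growing clockwise seen from above: 0 to 0.2 at the start (open, bar towards the robot; stop -0.02), about 1.53 (its stop) when locked over the nests. Turns freely up to 0.75 and stays where it is left; then a spring plunger resists (up to 0.3 N m, less nearer its peak at 1.15), then drives it on to the stop and holds it. Unlocking is the reverse
- start_grip (a point): on the axis of the start switch, inside its black handle, 78 mm above the bench. The handle is a bar 36 mm long (along this point's x), 12 mm thick (y), from 64 to 88 mm above the bench, on a steel bezel 36 mm across, 61 mm above the bench. Axes turn with the handle, z up
- start (a joint): angle of the start switch in rad, growing clockwise seen from above: rests at 0, stop at 0.95. A spring (0.04 N m at rest, 0.16 N m at the stop) brings it back when it is let go
- console: fixed grey tester console 130 mm along x, 200 mm along y, 55 mm high; origin at the centre of its underside. The start switch stands on its top at x = -30, y = -30 mm
- tin: fixed open sheet-metal tin for checked keys; origin at the centre of its underside. Flat floor 170 mm along x, 120 mm along y, 2 mm thick; walls flare outwards to 195 x 145 mm at the rim, 40 mm above the bench
- micrometer: bystander: green and steel micrometer lying on the bench, about 45 x 130 mm, 18 mm high; origin at the middle of its underside
- oil_bottle: bystander: white bottle standing on the bench, 56 mm across, 140 mm high; origin at the centre of its underside
- caliper: bystander: caliper lying on the bench, 230 mm long, 13 mm high; origin at the middle of its beam's underside

How it is judged (in metres and radians):
On the way, in this order (a step that is already met when the one before it is completed fails the run):
1. every key lies flat in a nest and the hold-down bar is locked past its click ((horizontal distance between key0 and nest0 below 0.008 m or horizontal distance between key0 and nest1 below 0.008 m or horizontal distance between key0 and nest2 below 0.008 m) and z of each of key0, key1, key2, key3 in the frame of fixture below 0.0205 m and angle between key0's own x axis and vertical between 1.51 and 1.632 rad and (horizontal distance between key1 and nest0 below 0.008 m or horizontal distance between key1 and nest1 below 0.008 m or horizontal distance between key1 and nest2 below 0.008 m) and angle between key1's own x axis and vertical between 1.51 and 1.632 rad and (horizontal distance between key2 and nest0 below 0.008 m or horizontal distance between key2 and nest1 below 0.008 m or horizontal distance between key2 and nest2 below 0.008 m) and angle between key2's own x axis and vertical between 1.51 and 1.632 rad and (horizontal distance between key3 and nest0 below 0.008 m or horizontal distance between key3 and nest1 below 0.008 m or horizontal distance between key3 and nest2 below 0.008 m) and angle between key3's own x axis and vertical between 1.51 and 1.632 rad and value of joint clamp above 1.4 rad), for 0.2 s.
2. the start switch is twisted to its stop, with the keys in their nests under the locked bar (all of step 1 and value of joint start above 0.85 rad), for 0.1 s.
3. the start switch has sprung back, the bar still locked (value of joint clamp above 1.4 rad and value of joint start below 0.1 rad), for 0.1 s.
4. the bar is swung back open (value of joint clamp below 0.35 rad), for 0.1 s.
At the end, for the whole second after the job is handed in: every key that was in the tray lies at rest in the tin, the bar is swung open (joint below 0.35 rad) and the start switch is at rest (below 0.1 rad) (x of key0 in the frame of tin between -0.095 and 0.095 m and y of key0 in the frame of tin between -0.07 and 0.07 m and z of each of key0, key1, key2, key3 in the frame of tin below 0.05 m and linear speed of each of key0, key1, key2, key3 below 0.02 m/s and x of key1 in the frame of tin between -0.095 and 0.095 m and y of key1 in the frame of tin between -0.07 and 0.07 m and x of key2 in the frame of tin between -0.095 and 0.095 m and y of key2 in the frame of tin between -0.07 and 0.07 m and x of key3 in the frame of tin between -0.095 and 0.095 m and y of key3 in the frame of tin between -0.07 and 0.07 m and value of joint clamp below 0.35 rad and value of joint start below 0.1 rad); the robot touches nothing.
It fails at once if a micrometer is moved by more than 30 mm or knocked over (distance of micrometer from where it was at the start of the episode above 0.03 m or angle between micrometer's own z axis and vertical above 0.5 rad).
It fails at once if the oil bottle is moved by more than 30 mm or knocked over (distance of oil_bottle from where it was at the start of the episode above 0.03 m or angle between oil_bottle's own z axis and vertical above 0.5 rad).
It fails at once if the caliper is moved by more than 30 mm or knocked over (distance of caliper from where it was at the start of the episode above 0.03 m or angle between caliper's own z axis and vertical above 0.5 rad).
Of key0, key1, key2, key3 only 2 to 3 are there at a start; the rules pass over those that are not, and their reading is None.
At some moment in a run one of key0, key1, key2, key3 may be knocked a few centimetres aside while the robot is not near it.
Once in a run the grip may slacken for a moment while it holds something.
It also fails if it takes over 210 s, if anything falls off the work surface, if the arm or the gripper's body presses on something with over 40 N, if the wrist force passes 120 N, or if a joint passes its speed limit or range.

ROBOT

A 6-joint arm with a two-finger parallel gripper is mounted at the origin on the work surface. World frame = base frame: x ahead of the robot, y to its left, z up, the work surface at z = 0. Lengths are in mm, angles in rad, forces in N, time in s.
With the tool pointing down it reaches from about 350 to 875 mm from the base axis. Payload 4.2 kg.
Tool frame: the origin (TCP) lies at the very end of the fingers, on their centre line; the grasp point (between the pads) lies arm.hold_point_z behind it (arm.hold_point_z is the distance from the TCP to the grasp point, in mm); y points along the fingers, x is the direction in which the jaws open and shut, and the axes are right-handed (so a half turn about y gives the same grasp; the last joint's range is limited). The gripper opens to 85 mm and grips with 20 to 120 N. Pads are 22 mm wide; open, the fingers measure 114 mm over their backs; the gripper's body (76 mm by 85 mm) begins 54 mm behind the grasp point. The pads swing forward as they close: fully open they stand 13 mm farther back than shut.
Start: joints at [-0.98, 0.385, 0.008, 0, -1.194, -0.259], TCP at [203.606, -590.884, 231.312] pointing down, gripper open.
Joint ranges: [-3.14, 3.14], [-1.21, 2.06], [-1.07, 1.41], [-3.16, 2.05], [-2.99, -0.16], [-3.1, 3.1]. Speed limits (rad/s): [2.79, 2.79, 3.14, 3.14, 3.14, 3.14].

INTERFACE

Orientations are given as a unit quaternion [x, y, z, w].
In Python, from bench import arm gives the robot as it stands.
- The arm moves only by the shell command python3 -m creep 'ROWS'. ROWS is JSON, a list of rows, each a list of 3 entries, a list of its own where there are three numbers: the shift along the world's x, y, z in mm, then the turn, a rotation vector about the world's x, y, z in rad, then the gripper command: -1 is shut, 1 is fully open, values between are in proportion. In form: [[[dx, dy, dz], [wx, wy, wz], jaw], ...]. A call has 1 to 12 rows; each row is the pose to reach, as a shift and turn from the pose commanded when the call began; what a row does not reach only later rows make up. A row lasts 1/12 s, in which the tool goes at most 41.7 mm and 7.16 degrees, less where a joint would pass 70% of its speed; a pose out of reach is approached as far as the arm can. A call with a gripper value outside its range is refused whole. The fingers move at their own pace and stop on an object; the grip force is fixed at half the most. Time passes only in rows, so rows that repeat a pose let the fingers close. It gives the time, the measured TCP pose, the force and the opening at its end, in the units of the state.
- arm.read_state(): the state, without advancing time (a new reading comes with each control period).
- arm.get_image(name): name is "scene" or "top" or "wrist"; returns (picture, depth): 480x640x3 uint8, red, green, blue; 480x640 float32, mm along the optical axis (not along the pixel's ray), 0 where there is no reading.
- arm.camera_params(name): a dict with "camera_matrix" (3x3 intrinsics, pixels), "extrinsics" (4x4, takes a point from world to camera coordinates); the wrist camera has in their place "T_tool_cam" (4x4, takes a point from camera to tool coordinates, whose origin is the TCP and whose axes are the tool frame's). Camera axes: x right, y down, z forward; pixel columns grow to the right and rows downward; lengths in mm; the calibration is good to about 2 mm. A picture is of the moment at which its call begins: read the wrist's pose just before it. camera_params takes no time and is no camera call.
- arm.job_done(): hands the job in, once; it reports no verdict.
The state is a dict: "clock": time; "joints": joint angles; "joint_vel": joint speeds; "joint_efforts": joint torques, N m; "position": TCP position; "ee_rot": TCP orientation; "contact_force": force on the tool from outside, world axes, zero at the start; "wrist_torque": the same for the moment, N m; "gripper_width": finger opening in mm.
Only numpy, scipy, OpenCV 4.12 (cv2) and the standard library are available. Lean on these libraries where they do the work, as an engineer would, in place of code of your own. Each camera call takes 0.05 s, during which the arm holds its last target.

## Working session

There is one attempt and no reset: what is moved stays moved. The work goes in short steps, Python scripts to look and compute and a shell command to move; the robot and the scene stay as the last step left them, time stands still between calls to the robot, and variables do not carry over. Pictures are saved under pics/ and viewed, and the job is handed in when it is done.

```bash
ls; mkdir -p pics; python3 - <<'E'
from bench import arm
import cv2
print(arm.hold_point_z); s=arm.read_state(); print(s)
for n in ("scene","top","wrist"):
    p,d=arm.get_image(n); cv2.imwrite(f"pics/{n}0.png",p[:,:,::-1]); print(n,arm.camera_params(n))
E
```

```text
pics
18.700000000000003
{'clock': 0.0, 'joints': array([-9.80398879e-01,  3.85563717e-01,  6.63012827e-03, -5.17851786e-04,
       -1.19404452e+00, -2.58604819e-01]), 'joint_vel': array([ 0.00043918, -0.00028377,  0.00036286, -0.0001972 ,  0.00103062,
        0.00022224]), 'joint_efforts': array([ 9.03654072e-04, -3.92293417e+01,  1.88403386e+01,  4.18622419e+00,
       -4.58024864e-03,  2.32231071e-05]), 'position': array([ 203.41440258, -590.33969763,  230.21617723]), 'ee_rot': array([ 0.40996031,  0.57609559, -0.5752324 , -0.41128349]), 'contact_force': array([0.59633669, 0.3932654 , 0.39971811]), 'wrist_torque': array([-0.03041135,  0.01316316, -0.05464829]), 'gripper_width': 84.91396241532541}
scene {'camera_matrix': array([[461.16469128,   0.        , 309.64639315],
       [  0.        , 461.16469128, 243.52848545],
       [  0.        ,   0.        ,   1.        ]]), 'extrinsics': array([[ 7.75976115e-01,  6.30759921e-01,  1.72983455e-03,
        -4.24005097e+02],
       [ 3.36997646e-01, -4.12261309e-01, -8.46447399e-01,
        -9.32625482e+01],
       [-5.33191950e-01,  6.5
[... 510 characters left out ...]
 [ 2.10855883e-01,  1.19717215e-02, -9.77443847e-01,
         9.15495977e+02],
       [ 0.00000000e+00,  0.00000000e+00,  0.00000000e+00,
         1.00000000e+00]])}
wrist {'camera_matrix': array([[410.23800064,   0.        , 315.338368  ],
       [  0.        , 410.23800064, 241.16852861],
       [  0.        ,   0.        ,   1.        ]]), 'T_tool_cam': array([[ 9.99999128e-01, -5.82895907e-04,  1.18507701e-03,
         9.70874102e-01],
       [-1.31033123e-03, -3.25834379e-01,  9.45425957e-01,
        -1.43169875e+02],
       [-1.64946090e-04, -9.45426685e-01, -3.25834859e-01,
         8.43825247e+01],
       [ 0.00000000e+00,  0.00000000e+00,  0.00000000e+00,
         1.00000000e+00]])}
```

View pics/top0.png

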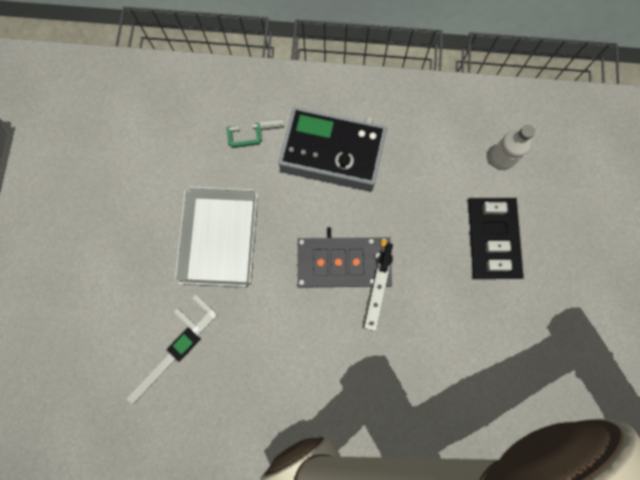

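View pics/scene0.png

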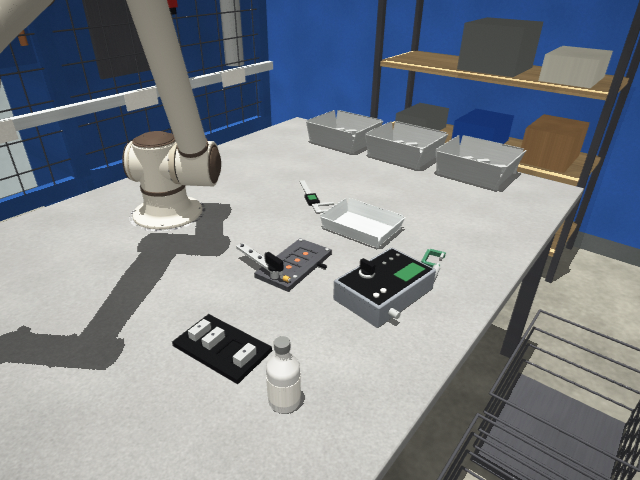

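View pics/wrist0.png

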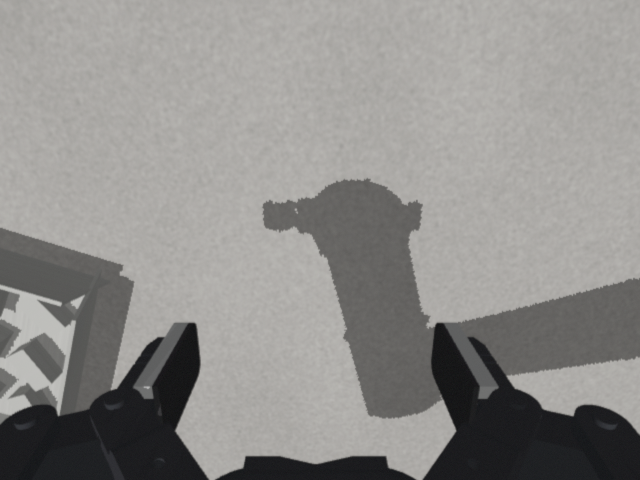

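The top view shows the tray at right (≈495,238) with three keys (495,208), (499,246) and (500,265). The fixture is at (345,262) with the knob at (386,258), the console at (335,148) with the switch at (344,160), and the tin at (217,237). The micrometer, oil bottle and caliper are at (245,133), (510,148) and (175,350).

```bash
cat > h.py <<'E'
import numpy as np, cv2
from bench import arm
from scipy.spatial.transform import Rotation as R
def cam(name, st=None):
    c=arm.camera_params(name); K=c["camera_matrix"]
    if name=="wrist":
        T=np.eye(4); T[:3,:3]=R.from_quat(st["ee_rot"]).as_matrix(); T[:3,3]=st["position"]
        return K, T@c["T_tool_cam"]
    return K, np.linalg.inv(c["extrinsics"])
def ray(K,T,uv,z):
    uv=np.atleast_2d(np.array(uv,float)); d=np.c_[(uv-K[:2,2])/K[0,0],np.ones(len(uv))]@T[:3,:3].T
    o=T[:3,3]; return o+d*((z-o[2])/d[:,2])[:,None]
def proj(K,T,P):
    P=np.atleast_2d(P); c=(P-T[:3,3])@T[:3,:3]; return c[:,:2]/c[:,2:]*K[0,0]+K[:2,2]
def rects(mask,amin=40):
    cs,_=cv2.findContours(mask.astype(np.uint8),cv2.RETR_EXTERNAL,cv2.CHAIN_APPROX_NONE)
    return [c for c in cs if cv2.contourArea(c)>=amin]
def planar_rect(K,T,c,z):
    P=ray(K,T,c.reshape(-1,2),z)[:,:2].astype(np.float32); (cx,cy),(w,h),a=cv2.minAreaRect(P)
    if w<h: w,h,a=h,w,a+90
    return np.round([cx,cy,w,h,(a+90)%180-90],1)
E
python3 - <<'E'
from h import *
K,T=cam("top"); im,d=arm.get_image("top")
hsv=cv2.cvtColor(im,cv2.COLOR_RGB2HSV); g=hsv[:,:,2]
def sub(m,x0,y0,x1,y1):
    o=np.zeros(m.shape,np.uint8); o[y0:y1,x0:x1]=m[y0:y1,x0:x1]; return o
print("tray",[planar_rect(K,T,c,12) for c in rects(sub(g<70,455,185,540,290),500)])
print("keys",[planar_rect(K,T,c,27) for c in rects(sub(g>120,474,202,517,275))])
print("fix",[planar_rect(K,T,c,14) for c in rects(sub(g<110,280,225,400,300),500)])
org=(hsv[:,:,1]>120)&(hsv[:,:,0]<20)&(g>120)
print("copper",[(c.mean(0).round(1).tolist(),planar_rect(K,T,c,9)) for c in rects(sub(org,300,245,372,280),5)])
print("console",[planar_rect(K,T,c,55) for c in rects(sub(g<135,265,95,395,200),500)])
print("bar",[planar_rect(K,T,c,39) for c in rects(sub(g>150,360,290,385,332),50)])
cv2.imwrite("pics/t1.png",cv2.resize(im[90:310,160:400,::-1],None,fx=3.3,fy=2.7*1.0,interpolation=cv2.INTER_CUBIC))
for u,v in [(386,258),(344,160)]: print(d[v,u],[ray(K,T,(u,v),z).round(1) for z in (39,70,88)])
E
```

```text
tray [array([ 546.4, -274.9,  165.1,  100. ,    4.8])]
keys [array([ 489.2, -281.1,   44.6,   18.1,  -85.3]), array([ 527.7, -278.7,   44.8,   18.4,  -85.3]), array([ 607.4, -271.2,   43.7,   21.1,  -85.3])]
fix [array([471.8,  29.8, 193.1, 130.1,  84.2])]
copper [([[355.9, 261.6]], array([473.8,   3.8,  12.3,  12.2,   4.7])), ([[338.0, 261.7]], array([470.9,  40.1,  12.3,  12.2,   4.5])), ([[320.3, 262.0]], array([467.9,  76.4,  12.3,  12.1,   4.8]))]
console [array([692.6,  70. , 195.6, 142.8,  81.9])]
bar [array([377.5, -32.3,  78.8,  46.6,   3.9])]
947.69165 [array([[481.6, -53.1,  39. ]]), array([[476. , -49.9,  70. ]]), array([[472.7, -48. ,  88. ]])]
968.4554 [array([[678.2,  44.5,  39. ]]), array([[666.3,  44.7,  70. ]]), array([[659.4,  44.7,  88. ]])]
```

View pics/t1.png

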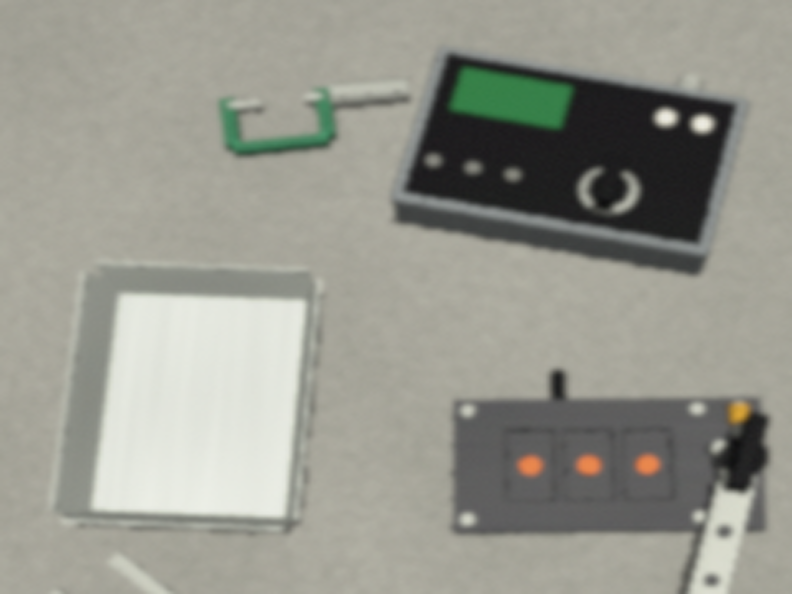

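Three keys and the fixture are located; the nest spacing of 36.4 mm and the key spacings of 39 and 80 mm match the given sizes. I'll grip the keys by their 44 mm ends, since the neighbours leave no room across the width.

```bash
cat >> h.py <<'E'
def st():
    s=arm.read_state(); M=R.from_quat(s["ee_rot"]).as_matrix()
    print("t",round(s["clock"],2),"pos",s["position"].round(1),"toolx yaw",np.degrees(np.arctan2(M[1,0],M[0,0])).round(1),"y",M[:,1].round(3),"j6",s["joints"][[0,5]].round(2),"F",s["contact_force"].round(1),"w",round(s["gripper_width"],1)); return s
E
python3 -c "
from h import *
st()
P=np.array([[489.2,-281.1],[527.7,-278.7],[607.4,-271.2]]);print(P-[203.4,-590.3])"
```

```text
t 0.2 pos [ 203.5 -590.6  230.6] toolx yaw 109.0 y [-0.001  0.001 -1.   ] j6 [-0.98 -0.26] F [-0.7 -1.   0.2] w 85.3
[[285.8 309.2]
 [324.3 311.6]
 [404.  319.1]]
```

```bash
python3 -m creep '[[[286,309,-80],[0,0,-0.25],0.4],[[286,309,-80],[0,0,-0.25],0.4],[[286,309,-80],[0,0,-0.25],0.4],[[286,309,-80],[0,0,-0.25],0.4],[[286,309,-80],[0,0,-0.25],0.4],[[286,309,-80],[0,0,-0.25],0.4],[[286,309,-80],[0,0,-0.25],0.4],[[286,309,-80],[0,0,-0.25],0.4],[[286,309,-80],[0,0,-0.25],0.4],[[286,309,-80],[0,0,-0.25],0.4],[[286,309,-80],[0,0,-0.25],0.4],[[286,309,-80],[0,0,-0.25],0.4]]'
python3 - <<'E'
from h import *
s=st(); p,d=arm.get_image("wrist"); cv2.imwrite("pics/w1.png",p[:,:,::-1]); st()
K,T=cam("wrist",s)
g=cv2.cvtColor(p,cv2.COLOR_RGB2GRAY)
print([(c.mean(0).round().tolist(),planar_rect(K,T,c,27)) for c in rects(g>215,300)])
E
```

```text
clock: 1.2
position: [491.6, -279.0, 150.1]
ee_rot: [-0.477, -0.521, 0.521, 0.478]
contact_force: [-0.8, -0.5, 0.9]
gripper_width: 59.6
t 1.2 pos [ 491.6 -279.   150.1] toolx yaw 95.0 y [-0.001  0.001 -1.   ] j6 [-0.23 -1.25] F [-0.8 -0.5  0.9] w 59.6
t 1.25 pos [ 490.4 -280.4  150.6] toolx yaw 94.9 y [-0.001  0.    -1.   ] j6 [-0.23 -1.25] F [-0.4 -0.8  0.1] w 59.7
[([[311.0, 376.0]], array([ 608.6, -270.6,   41.3,   16.6,  -85.1])), ([[298.0, 282.0]], array([ 528.4, -285.5,   25.6,   17.1,  -85.1]))]
```

View pics/w1.png

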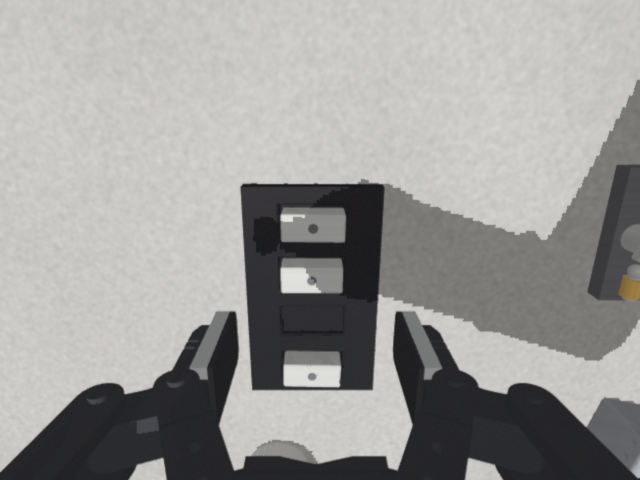

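The wrist view shows the three keys at (312,225), (312,276) and (312,370), agreeing with the top view to 1.5 mm. Descending on the nearest one.

```bash
python3 -m creep '[[[-1,-1,-30],[0,0,0],0.4],[[-1,-1,-60],[0,0,0],0.4],[[-1,-1,-90],[0,0,0],0.4],[[-1,-1,-110],[0,0,0],0.4],[[-1,-1,-125],[0,0,0],0.4],[[-1,-1,-132],[0,0,0],0.4],[[-1,-1,-136],[0,0,0],0.4],[[-1,-1,-136],[0,0,0],0.4],[[-1,-1,-136],[0,0,0],0.4]]'; python3 - <<'E'
from h import *
s=st(); p,d=arm.get_image("wrist"); cv2.imwrite("pics/w2.png",p[:,:,::-1])
E
```

```text
clock: 2.0
position: [489.1, -283.5, 16.3]
ee_rot: [0.48, 0.52, -0.52, -0.479]
contact_force: [-0.3, 0.0, 0.2]
gripper_width: 59.6
t 2.0 pos [ 489.1 -283.5   16.3] toolx yaw 94.7 y [ 0.002 -0.001 -1.   ] j6 [-0.24 -1.25] F [-0.3  0.   0.2] w 59.6
```

View pics/w2.png

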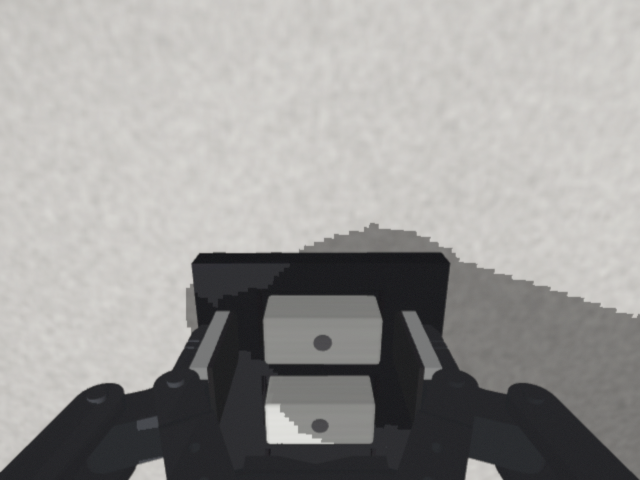

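```bash
python3 -m creep '[[[0,0,-2],[0,0,0],0.4],[[0,0,-4],[0,0,0],0.3],[[0,0,-4],[0,0,0],0.1],[[0,0,-4],[0,0,0],-0.3],[[0,0,-4],[0,0,0],-1],[[0,0,-4],[0,0,0],-1],[[0,0,-4],[0,0,0],-1],[[0,0,-4],[0,0,0],-1],[[0,0,-4],[0,0,0],-1]]'; python3 - <<'E'
from h import *
s=st(); p,d=arm.get_image("wrist"); cv2.imwrite("pics/w3.png",p[:,:,::-1])
E
```

```text
clock: 2.8
position: [488.8, -282.8, 11.9]
ee_rot: [0.479, 0.52, -0.52, -0.479]
contact_force: [-1.1, 1.2, 5.9]
gripper_width: 42.4
t 2.8 pos [ 488.8 -282.8   11.9] toolx yaw 94.7 y [ 0. -0. -1.] j6 [-0.24 -1.25] F [-1.1  1.2  5.9] w 42.4
```

View pics/w3.png

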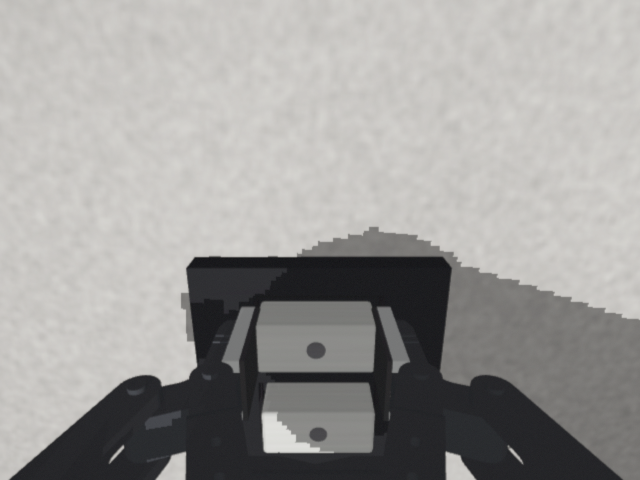

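```bash
python3 -m creep '[[[0,0,10],[0,0,0],-1],[[0,0,25],[0,0,0],-1],[[0,0,45],[0,0,0],-1],[[0,0,70],[0,0,0],-1],[[0,0,90],[0,0,0],-1],[[0,0,90],[0,0,0],-1]]'; python3 - <<'E'
from h import *
s=st(); p,d=arm.get_image("wrist"); cv2.imwrite("pics/w4.png",p[:,:,::-1])
E
```

```text
clock: 3.35
position: [491.3, -284.0, 105.9]
ee_rot: [0.482, 0.521, -0.519, -0.476]
contact_force: [0.8, -0.2, -1.8]
gripper_width: 42.4
t 3.35 pos [ 491.3 -284.   105.9] toolx yaw 94.7 y [ 0.008 -0.003 -1.   ] j6 [-0.24 -1.25] F [ 0.8 -0.2 -1.8] w 42.4
```

View pics/w4.png

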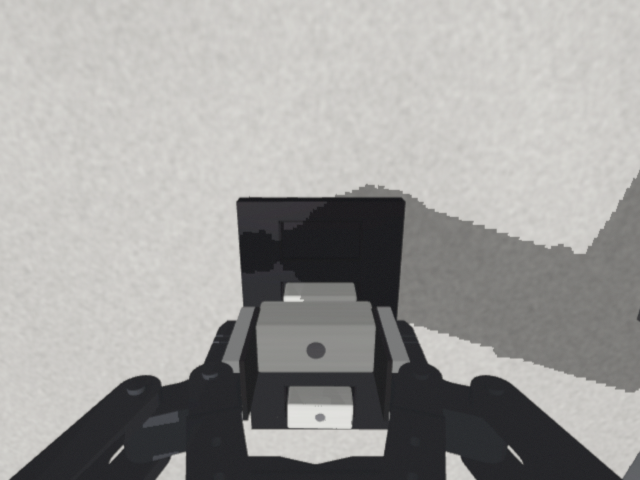

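```bash
python3 -m creep '[[[-2,30,0],[0,0,0.12],-1],[[-4,60,0],[0,0,0.24],-1],[[-6,90,0],[0,0,0.36],-1],[[-8,120,0],[0,0,0.48],-1],[[-10,150,0],[0,0,0.6],-1],[[-12,180,0],[0,0,0.72],-1],[[-14,210,0],[0,0,0.84],-1],[[-16,240,0],[0,0,0.96],-1],[[-18,270,0],[0,0,1.08],-1],[[-20,300,0],[0,0,1.2],-1],[[-21,330,0],[0,0,1.32],-1],[[-22,358,0],[0,0,1.44],-1]]'; python3 -m creep '[[[0,0,0],[0,0,0.12],-1],[[0,0,0],[0,0,0.13],-1],[[0,0,0],[0,0,0.13],-1],[[0,0,0],[0,0,0.13],-1]]'; python3 - <<'E'
from h import *
s=st(); p,d=arm.get_image("wrist"); cv2.imwrite("pics/w5.png",p[:,:,::-1])
E
```

```text
clock: 4.4
position: [465.2, 76.2, 100.0]
ee_rot: [-0.014, -0.707, 0.707, 0.016]
contact_force: [0.6, -0.2, -0.2]
gripper_width: 42.2
clock: 4.73
position: [465.9, 74.3, 100.5]
ee_rot: [0.028, -0.706, 0.707, -0.027]
contact_force: [-1.0, 0.1, -1.1]
gripper_width: 42.6
t 4.73 pos [465.9  74.3 100.5] toolx yaw -175.6 y [-0.002 -0.001 -1.   ] j6 [ 0.5  -0.43] F [-1.   0.1 -1.1] w 42.6
```

View pics/w5.png

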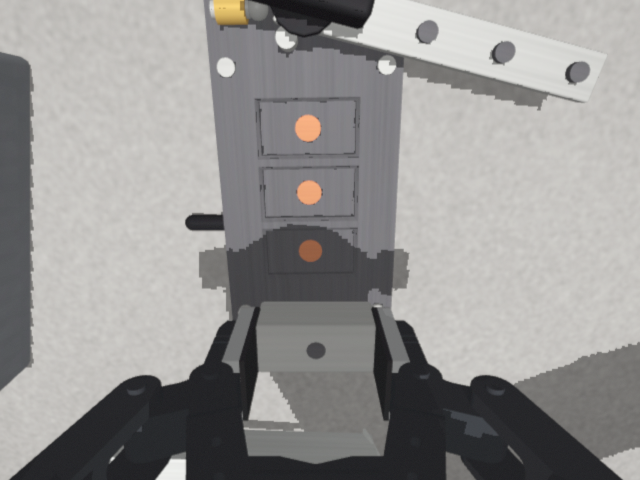

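The wrist view shows the nests' copper at (308,128), (308,192) and (310,251), the held key's hole at (316,350), and the knob and bar above. Next I measure the nests and the held key in this same view.

```bash
python3 - <<'E'
from h import *
s=st(); K,T=cam("wrist",s); p,d=arm.get_image("wrist")
hsv=cv2.cvtColor(p,cv2.COLOR_RGB2HSV)
m=(hsv[:,:,1]>120)&(hsv[:,:,0]<16)&(hsv[:,:,2]>60); m[:90]=0; m[300:]=0
for c in rects(m,50): print("nest",ray(K,T,c.reshape(-1,2).mean(0),9).round(1))
print("hole",ray(K,T,(316,350),s["position"][2]+15).round(1))
# bar: line through screws at z=39
print("bar screws",ray(K,T,[(427,31),(503,51),(577,71)],39).round(1))
E
```

```text
t 4.78 pos [466.1  74.2 100.7] toolx yaw -175.6 y [-0.001 -0.001 -1.   ] j6 [ 0.5  -0.43] F [-0.2  0.1 -1.2] w 42.8
nest [[468.   78.4   9. ]]
nest [[471.5  42.6   9. ]]
nest [[474.2   6.5   9. ]]
hole [[465.   77.2 115.7]]
bar screws [[424.1 -41.6  39. ]
 [388.1 -36.2  39. ]
 [352.1 -30.5  39. ]]
```

```bash
python3 -m creep '[[[2,1.5,-20],[0,0,0],-1],[[2,1.5,-40],[0,0,0],-1],[[2,1.5,-55],[0,0,0],-1],[[2,1.5,-65],[0,0,0],-1],[[2,1.5,-70],[0,0,0],-1],[[2,1.5,-70],[0,0,0],-1],[[2,1.5,-70],[0,0,0],-1]]'; python3 - <<'E'
from h import *
s=st(); K,T=cam("wrist",s); p,d=arm.get_image("wrist"); cv2.imwrite("pics/w6.png",p[:,:,::-1])
E
```

```text
clock: 5.42
position: [468.9, 76.3, 31.5]
ee_rot: [0.028, -0.707, 0.707, -0.028]
contact_force: [0.1, 0.2, -1.2]
gripper_width: 42.4
t 5.42 pos [468.9  76.3  31.5] toolx yaw -175.4 y [ 0. -0. -1.] j6 [ 0.5  -0.42] F [ 0.1  0.2 -1.2] w 42.4
```

View pics/w6.png

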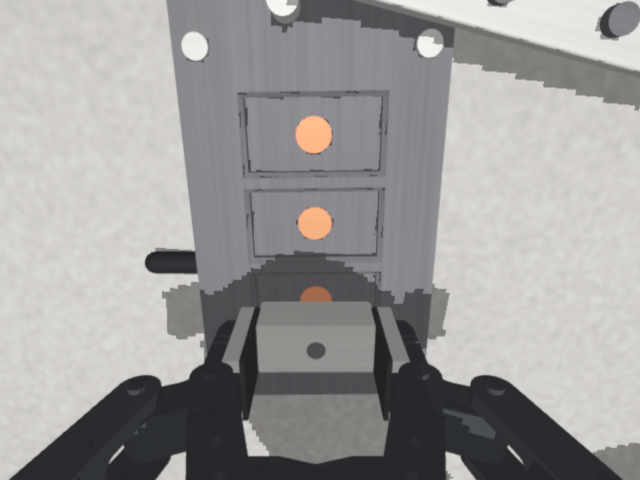

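```bash
python3 -m creep '[[[0,0,-6],[0,0,0],-1],[[0,0,-11],[0,0,0],-1],[[0,0,-15],[0,0,0],-1],[[0,0,-17],[0,0,0],-1],[[0,0,-17],[0,0,0],-1],[[0,0,-17],[0,0,0],-1]]'; python3 - <<'E'
from h import *
s=st(); K,T=cam("wrist",s); p,d=arm.get_image("wrist"); cv2.imwrite("pics/w7.png",p[:,:,::-1])
E
```

```text
clock: 5.97
position: [468.6, 76.7, 14.2]
ee_rot: [0.029, -0.707, 0.707, -0.029]
contact_force: [-0.5, -0.0, -1.5]
gripper_width: 42.6
t 5.97 pos [468.6  76.7  14.2] toolx yaw -175.4 y [-0. -0. -1.] j6 [ 0.51 -0.42] F [-0.5 -0.  -1.5] w 42.6
```

View pics/w7.png

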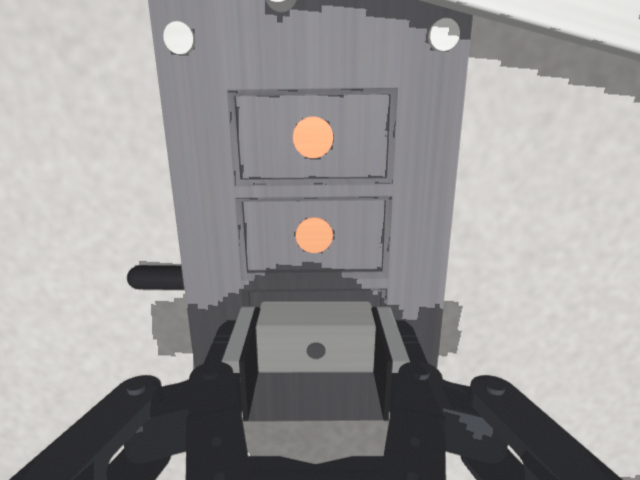

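```bash
python3 -m creep '[[[0,0,-1],[0,0,0],-1],[[0,0,-1],[0,0,0],-1],[[0,0,-1],[0,0,0],0.4],[[0,0,-1],[0,0,0],0.4],[[0,0,-1],[0,0,0],0.4],[[0,0,-1],[0,0,0],0.4],[[0,0,10],[0,0,0],0.4],[[0,0,30],[0,0,0],0.4],[[0,0,60],[0,0,0],0.4],[[0,0,92],[0,0,0],0.4],[[0,0,92],[0,0,0],0.4]]'; python3 - <<'E'
from h import *
s=st(); K,T=cam("wrist",s); p,d=arm.get_image("wrist"); cv2.imwrite("pics/w8.png",p[:,:,::-1])
E
```

```text
clock: 6.93
position: [472.5, 78.2, 111.9]
ee_rot: [-0.025, 0.708, -0.705, 0.033]
contact_force: [1.2, 0.3, -0.1]
gripper_width: 59.9
t 6.93 pos [472.5  78.2 111.9] toolx yaw -175.3 y [ 0.011  0.004 -1.   ] j6 [ 0.51 -0.42] F [ 1.2  0.3 -0.1] w 59.9
```

View pics/w8.png

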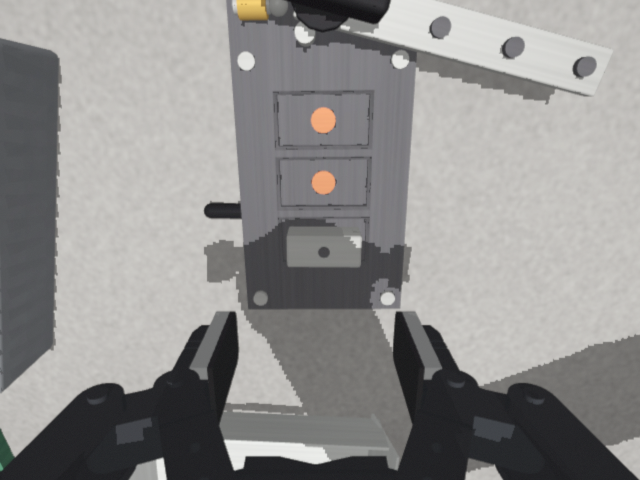

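Key 1 appears seated at (324,246) in nest 2. On to the second key.

```bash
python3 -m creep '[[[10,-30,0],[0,0,-0.12],0.4],[[20,-70,0],[0,0,-0.24],0.4],[[25,-105,0],[0,0,-0.36],0.4],[[30,-140,0],[0,0,-0.48],0.4],[[35,-175,0],[0,0,-0.6],0.4],[[40,-210,0],[0,0,-0.72],0.4],[[45,-245,0],[0,0,-0.84],0.4],[[50,-280,0],[0,0,-0.96],0.4],[[55,-315,0],[0,0,-1.08],0.4],[[59,-340,0],[0,0,-1.2],0.4],[[59,-356,0],[0,0,-1.32],0.4],[[59,-356,0],[0,0,-1.44],0.4]]'; python3 -m creep '[[[0,0,0],[0,0,-0.12],0.4],[[0,0,0],[0,0,-0.13],0.4],[[0,0,0],[0,0,-0.13],0.4],[[0,0,0],[0,0,-0.13],0.4]]'; python3 - <<'E'
from h import *
s=st(); K,T=cam("wrist",s); p,d=arm.get_image("wrist"); cv2.imwrite("pics/w9.png",p[:,:,::-1])
E
```

```text
clock: 7.98
position: [526.8, -282.3, 104.4]
ee_rot: [-0.446, -0.547, 0.548, 0.448]
contact_force: [-1.3, 0.3, 1.3]
gripper_width: 59.7
clock: 8.32
position: [527.3, -279.1, 105.6]
ee_rot: [-0.478, -0.521, 0.521, 0.479]
contact_force: [0.2, -1.2, 0.8]
gripper_width: 60.0
t 8.32 pos [ 527.3 -279.1  105.6] toolx yaw 94.8 y [-0.001  0.    -1.   ] j6 [-0.22 -1.27] F [ 0.2 -1.2  0.8] w 60.0
```

View pics/w9.png

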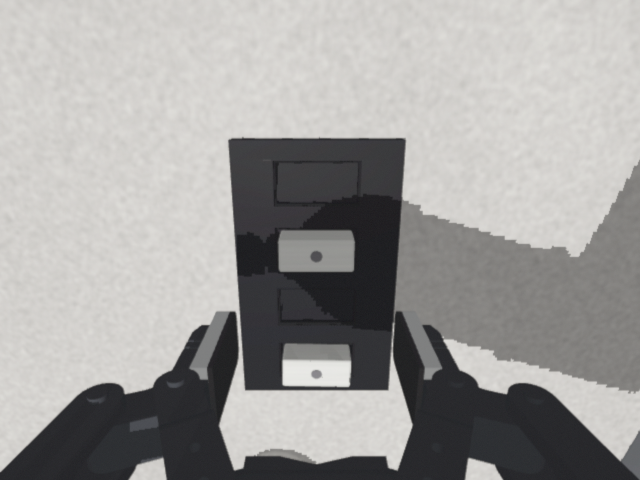

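The two remaining keys sit at (316,256) and (316,374) as expected. Descending on the former and gripping.

```bash
python3 -m creep '[[[1,0,-25],[0,0,0],0.4],[[1,0,-50],[0,0,0],0.4],[[1,0,-70],[0,0,0],0.4],[[1,0,-85],[0,0,0],0.4],[[1,0,-92],[0,0,0],0.4],[[1,0,-94],[0,0,0],0.4],[[1,0,-94],[0,0,0],0.2],[[1,0,-94],[0,0,0],-0.3],[[1,0,-94],[0,0,0],-1],[[1,0,-94],[0,0,0],-1],[[1,0,-94],[0,0,0],-1],[[1,0,-94],[0,0,0],-1]]'; python3 -m creep '[[[0,0,0],[0,0,0],-1],[[0,0,10],[0,0,0],-1],[[0,0,30],[0,0,0],-1],[[0,0,60],[0,0,0],-1],[[0,0,90],[0,0,0],-1],[[0,0,95],[0,0,0],-1],[[0,0,95],[0,0,0],-1]]'; python3 - <<'E'
from h import *
s=st(); K,T=cam("wrist",s); p,d=arm.get_image("wrist"); cv2.imwrite("pics/w10.png",p[:,:,::-1])
E
```

```text
clock: 9.37
position: [529.4, -279.5, 13.5]
ee_rot: [0.48, 0.52, -0.52, -0.478]
contact_force: [-0.4, 0.8, 5.1]
gripper_width: 41.9
clock: 9.95
position: [529.8, -279.8, 110.1]
ee_rot: [0.481, 0.521, -0.519, -0.478]
contact_force: [1.1, 0.0, -1.3]
gripper_width: 42.1
t 9.95 pos [ 529.8 -279.8  110.1] toolx yaw 94.7 y [ 0.005 -0.001 -1.   ] j6 [-0.22 -1.27] F [ 1.1  0.  -1.3] w 42.1
```

View pics/w10.png

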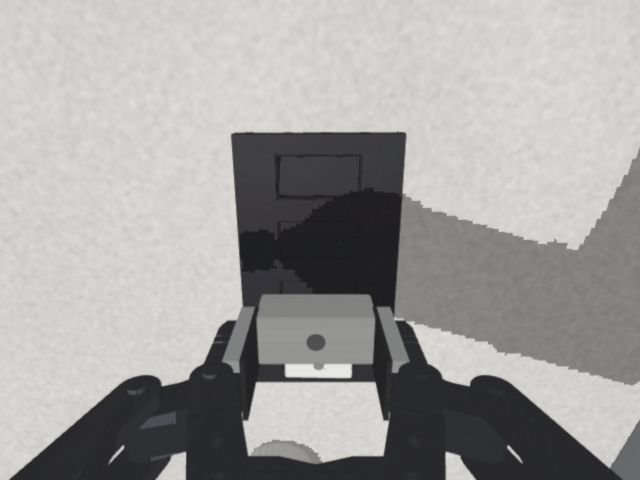

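```bash
python3 -m creep '[[[-5,25,0],[0,0,0.12],-1],[[-10,55,0],[0,0,0.24],-1],[[-15,85,0],[0,0,0.36],-1],[[-20,115,0],[0,0,0.48],-1],[[-25,145,0],[0,0,0.6],-1],[[-30,175,0],[0,0,0.72],-1],[[-35,205,0],[0,0,0.84],-1],[[-40,235,0],[0,0,0.96],-1],[[-45,265,0],[0,0,1.08],-1],[[-50,290,0],[0,0,1.2],-1],[[-55,310,0],[0,0,1.32],-1],[[-58,321,0],[0,0,1.44],-1]]'; python3 -m creep '[[[0,0,0],[0,0,0.12],-1],[[0,0,0],[0,0,0.13],-1],[[0,0,0],[0,0,0.13],-1],[[0,0,0],[0,0,0.13],-1]]'; python3 - <<'E'
from h import *
s=st(); K,T=cam("wrist",s); p,d=arm.get_image("wrist"); cv2.imwrite("pics/w11.png",p[:,:,::-1])
hsv=cv2.cvtColor(p,cv2.COLOR_RGB2HSV)
m=(hsv[:,:,1]>120)&(hsv[:,:,0]<16)&(hsv[:,:,2]>60); m[300:]=0
for c in rects(m,50): print("nest",c.mean(0),ray(K,T,c.reshape(-1,2).mean(0),9).round(1))
print("hole",ray(K,T,(316,342),s["position"][2]+13.5).round(1))
E
```

```text
clock: 11.0
position: [468.6, 42.9, 105.5]
ee_rot: [-0.013, -0.706, 0.707, 0.016]
contact_force: [0.2, 0.3, -1.6]
gripper_width: 42.1
clock: 11.33
position: [469.9, 41.1, 106.4]
ee_rot: [0.028, -0.706, 0.707, -0.027]
contact_force: [0.8, 0.1, -1.1]
gripper_width: 42.6
t 11.33 pos [469.9  41.1 106.4] toolx yaw -175.5 y [-0.002 -0.001 -1.   ] j6 [ 0.43 -0.35] F [ 0.8  0.1 -1.1] w 42.6
nest [[311.62711864 243.3220339 ]] [[471.3  42.6   9. ]]
nest [[310.36065574 185.63934426]] [[474.7   6.5   9. ]]
hole [[469.   41.7 119.9]]
```

View pics/w11.png

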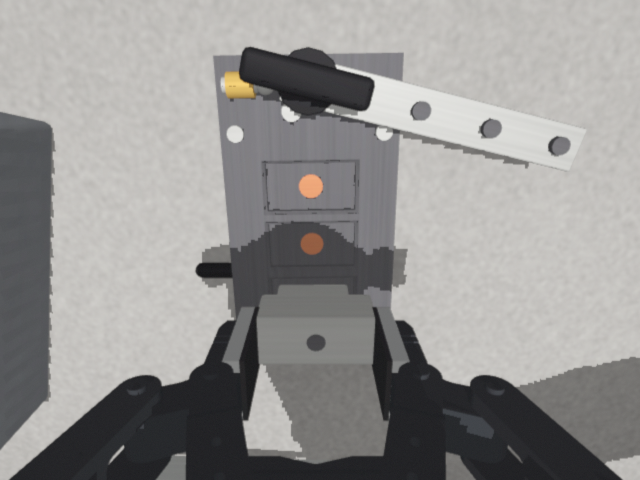

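Nest 1's copper is at (312,243), and the held key needs about +2 mm in x and +1 mm in y. Descending.

```bash
python3 -m creep '[[[2,1,-20],[0,0,0],-1],[[2,1,-40],[0,0,0],-1],[[2,1,-60],[0,0,0],-1],[[2,1,-70],[0,0,0],-1],[[2,1,-78],[0,0,0],-1],[[2,1,-84],[0,0,0],-1],[[2,1,-88],[0,0,0],-1],[[2,1,-90],[0,0,0],-1],[[2,1,-91],[0,0,0],-1],[[2,1,-91],[0,0,0],-1]]'; python3 - <<'E'
from h import *
s=st(); K,T=cam("wrist",s); p,d=arm.get_image("wrist"); cv2.imwrite("pics/w12.png",p[:,:,::-1])
print("knob",ray(K,T,[(307,78),(250,65),(365,92)],70).round(1)) 
E
```

```text
clock: 12.22
position: [472.9, 42.7, 16.6]
ee_rot: [-0.028, 0.707, -0.706, 0.029]
contact_force: [-0.3, -0.3, -1.6]
gripper_width: 42.1
t 12.22 pos [472.9  42.7  16.6] toolx yaw -175.4 y [ 0.001  0.    -1.   ] j6 [ 0.43 -0.35] F [-0.3 -0.3 -1.6] w 42.1
knob [[481.  -44.2  70. ]
 [492.6 -45.7  70. ]
 [468.9 -42.5  70. ]]
```

View pics/w12.png

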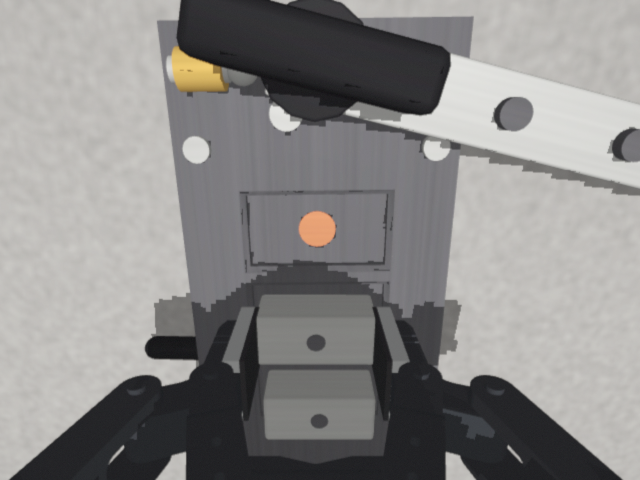

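```bash
python3 -m creep '[[[-1,0,-1],[0,0,0],-1],[[-1,0,-2],[0,0,0],-1],[[-1,0,-2],[0,0,0],-1]]'; python3 -m creep '[[[0,0,0],[0,0,0],0.4],[[0,0,0],[0,0,0],0.4],[[0,0,0],[0,0,0],0.4],[[0,0,0],[0,0,0],0.4],[[0,0,10],[0,0,0],0.4],[[0,0,30],[0,0,0],0.4],[[0,0,60],[0,0,0],0.4],[[0,0,92],[0,0,0],0.4],[[0,0,92],[0,0,0],0.4],[[0,0,92],[0,0,0],0.4]]'; python3 - <<'E'
from h import *
s=st(); K,T=cam("wrist",s); p,d=arm.get_image("wrist"); cv2.imwrite("pics/w13.png",p[:,:,::-1])
E
```

```text
clock: 12.52
position: [471.9, 42.8, 15.4]
ee_rot: [-0.028, 0.707, -0.706, 0.029]
contact_force: [-2.4, 0.4, 5.7]
gripper_width: 42.0
clock: 13.35
position: [472.7, 43.1, 108.1]
ee_rot: [-0.027, 0.707, -0.706, 0.03]
contact_force: [-0.3, -0.1, -0.5]
gripper_width: 59.5
t 13.35 pos [472.7  43.1 108.1] toolx yaw -175.4 y [ 0.004  0.002 -1.   ] j6 [ 0.43 -0.35] F [-0.3 -0.1 -0.5] w 59.5
```

View pics/w13.png

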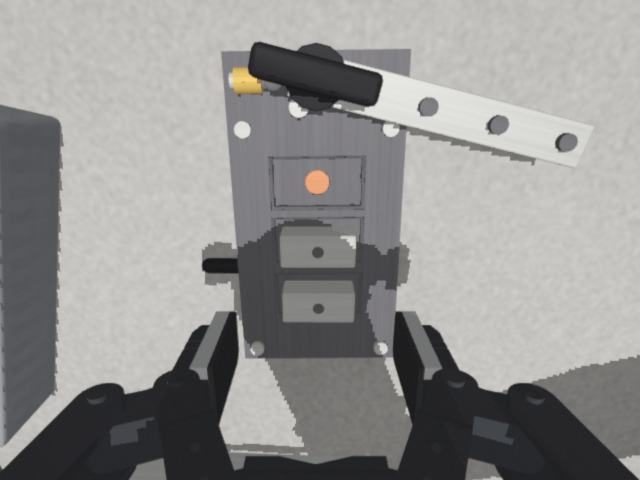

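Both keys seated (318,247) and (319,300), nest 0 free (317,182). Now the third key.

```bash
python3 -m creep '[[[10,-26,5],[0,0,-0.12],0.4],[[20,-52,10],[0,0,-0.24],0.4],[[32,-78,10],[0,0,-0.36],0.4],[[44,-104,10],[0,0,-0.48],0.4],[[56,-130,10],[0,0,-0.6],0.4],[[68,-156,10],[0,0,-0.72],0.4],[[80,-184,10],[0,0,-0.84],0.4],[[92,-212,10],[0,0,-0.96],0.4],[[104,-240,10],[0,0,-1.08],0.4],[[116,-268,10],[0,0,-1.2],0.4],[[126,-294,10],[0,0,-1.32],0.4],[[134,-314,10],[0,0,-1.44],0.4]]'; python3 -m creep '[[[0,0,0],[0,0,-0.12],0.4],[[0,0,0],[0,0,-0.13],0.4],[[0,0,0],[0,0,-0.13],0.4],[[0,0,0],[0,0,-0.13],0.4]]'; python3 - <<'E'
from h import *
s=st(); K,T=cam("wrist",s); p,d=arm.get_image("wrist"); cv2.imwrite("pics/w14.png",p[:,:,::-1])
E
```

```text
clock: 14.4
position: [605.1, -273.3, 113.5]
ee_rot: [-0.445, -0.548, 0.549, 0.448]
contact_force: [-0.2, 0.5, 0.5]
gripper_width: 59.3
clock: 14.73
position: [604.9, -270.7, 115.1]
ee_rot: [-0.478, -0.52, 0.521, 0.479]
contact_force: [0.2, -0.6, 0.5]
gripper_width: 59.6
t 14.73 pos [ 604.9 -270.7  115.1] toolx yaw 94.9 y [-0.002  0.001 -1.   ] j6 [-0.18 -1.31] F [ 0.2 -0.6  0.5] w 59.6
```

View pics/w14.png

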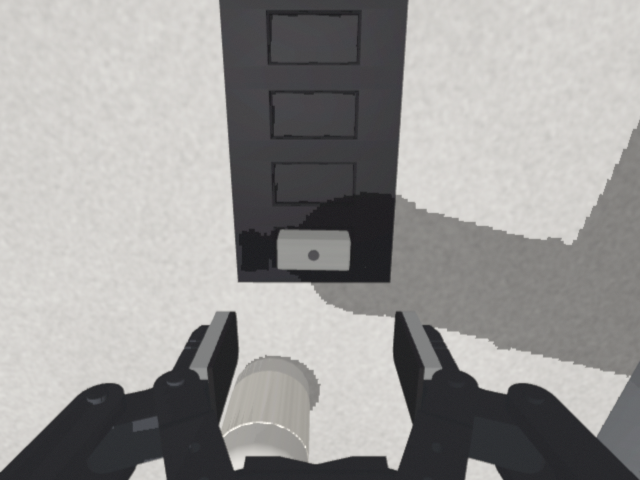

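```bash
python3 -m creep '[[[2.5,0,-25],[0,0,0],0.4],[[2.5,0,-50],[0,0,0],0.4],[[2.5,0,-75],[0,0,0],0.4],[[2.5,0,-92],[0,0,0],0.4],[[2.5,0,-100],[0,0,0],0.4],[[2.5,0,-103],[0,0,0],0.4],[[2.5,0,-103],[0,0,0],0.2],[[2.5,0,-103],[0,0,0],-0.3],[[2.5,0,-103],[0,0,0],-1],[[2.5,0,-103],[0,0,0],-1],[[2.5,0,-103],[0,0,0],-1],[[2.5,0,-103],[0,0,0],-1]]'; python3 -m creep '[[[0,0,0],[0,0,0],-1],[[0,0,10],[0,0,0],-1],[[0,0,30],[0,0,0],-1],[[0,0,60],[0,0,0],-1],[[0,0,90],[0,0,0],-1],[[0,0,97],[0,0,0],-1],[[0,0,97],[0,0,0],-1]]'; python3 - <<'E'
from h import *
s=st(); K,T=cam("wrist",s); p,d=arm.get_image("wrist"); cv2.imwrite("pics/w15.png",p[:,:,::-1])
E
```

```text
clock: 15.78
position: [609.0, -271.5, 14.8]
ee_rot: [0.48, 0.521, -0.52, -0.478]
contact_force: [-0.4, 1.7, 5.2]
gripper_width: 42.4
clock: 16.37
position: [609.6, -271.9, 113.7]
ee_rot: [0.481, 0.521, -0.519, -0.477]
contact_force: [-0.1, 0.4, -1.2]
gripper_width: 42.2
t 16.37 pos [ 609.6 -271.9  113.7] toolx yaw 94.7 y [ 0.006 -0.001 -1.   ] j6 [-0.18 -1.31] F [-0.1  0.4 -1.2] w 42.2
```

View pics/w15.png

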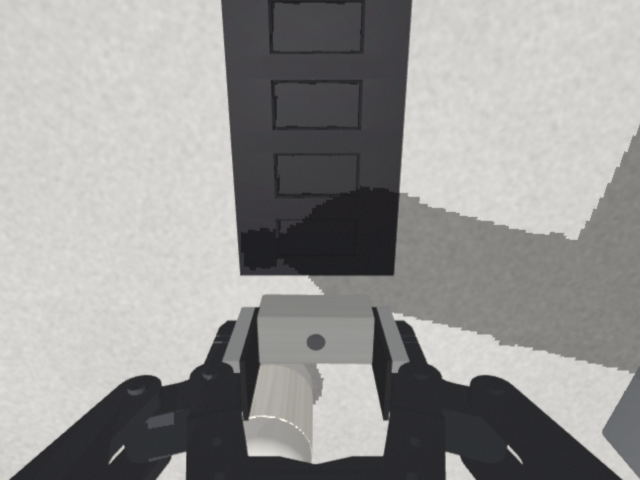

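```bash
python3 -m creep '[[[-10,22,0],[0,0,0.12],-1],[[-22,46,0],[0,0,0.24],-1],[[-34,70,0],[0,0,0.36],-1],[[-46,94,0],[0,0,0.48],-1],[[-58,118,0],[0,0,0.6],-1],[[-70,142,0],[0,0,0.72],-1],[[-82,166,0],[0,0,0.84],-1],[[-94,192,0],[0,0,0.96],-1],[[-106,218,0],[0,0,1.08],-1],[[-118,244,0],[0,0,1.2],-1],[[-128,265,0],[0,0,1.32],-1],[[-134,278,0],[0,0,1.44],-1]]'; python3 -m creep '[[[0,0,0],[0,0,0.12],-1],[[0,0,0],[0,0,0.13],-1],[[0,0,0],[0,0,0.13],-1],[[0,0,0],[0,0,0.13],-1]]'; python3 - <<'E'
from h import *
s=st(); K,T=cam("wrist",s); p,d=arm.get_image("wrist"); cv2.imwrite("pics/w16.png",p[:,:,::-1])
hsv=cv2.cvtColor(p,cv2.COLOR_RGB2HSV)
m=(hsv[:,:,1]>120)&(hsv[:,:,0]<16)&(hsv[:,:,2]>60); m[300:]=0
for c in rects(m,50): print("nest",c.mean(0),ray(K,T,c.reshape(-1,2).mean(0),9).round(1))
print("hole",ray(K,T,(316,342),s["position"][2]+12.2).round(1))
E
```

```text
clock: 17.42
position: [471.3, 7.7, 108.4]
ee_rot: [-0.013, -0.707, 0.707, 0.017]
contact_force: [0.2, 0.1, -0.9]
gripper_width: 42.2
clock: 17.75
position: [473.5, 6.1, 109.4]
ee_rot: [0.028, -0.706, 0.707, -0.027]
contact_force: [0.2, 0.0, -1.0]
gripper_width: 42.0
t 17.75 pos [473.5   6.1 109.4] toolx yaw -175.5 y [-0.002 -0.001 -1.   ] j6 [ 0.36 -0.28] F [ 0.2  0.  -1. ] w 42.0
nest [[312.05172414 240.44827586]] [[474.7   6.8   9. ]]
hole [[472.6   7.6 121.6]]
```

View pics/w16.png

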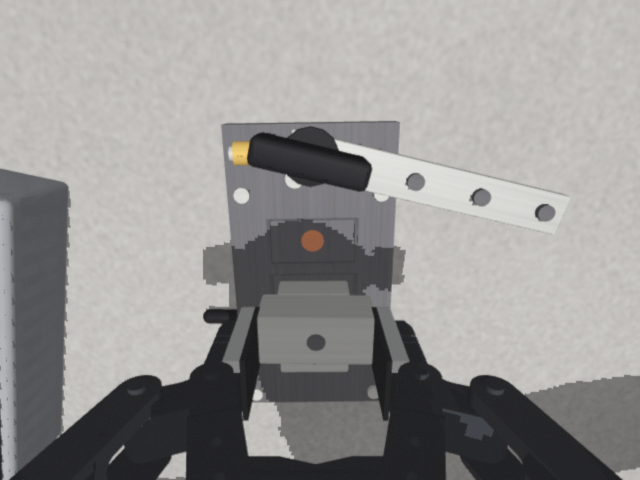

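Nest 0 is at (312,240), with an offset of about +1.5, 0 mm. The wing is centred near (311,162).

```bash
python3 - <<'E'
from h import *
s=st(); K,T=cam("wrist",s)
print("wing",ray(K,T,[(310,162)],67).round(1), "screws",ray(K,T,[(415,181.5),(480,197),(545,212)],39).round(1))
E
python3 -m creep '[[[1.5,0,-20],[0,0,0],-1],[[1.5,0,-40],[0,0,0],-1],[[1.5,0,-60],[0,0,0],-1],[[1.5,0,-72],[0,0,0],-1],[[1.5,0,-80],[0,0,0],-1],[[1.5,0,-86],[0,0,0],-1],[[1.5,0,-90],[0,0,0],-1],[[1.5,0,-92],[0,0,0],-1],[[1.5,0,-93],[0,0,0],-1],[[1.5,0,-93],[0,0,0],-1]]'
python3 -m creep '[[[0,0,-1],[0,0,0],-1],[[0,0,-1],[0,0,0],-1]]'
```

```text
t 17.8 pos [473.7   6.1 109.6] toolx yaw -175.5 y [-0.002 -0.    -1.   ] j6 [ 0.36 -0.28] F [-0.6 -1.2 -1.3] w 42.1
wing [[479.8 -50.2  67. ]] screws [[424.1 -40.3  39. ]
 [388.3 -34.7  39. ]
 [351.7 -29.3  39. ]]
clock: 18.63
position: [475.9, 6.7, 17.6]
ee_rot: [-0.028, 0.707, -0.706, 0.029]
contact_force: [0.9, -0.4, -0.9]
gripper_width: 42.3
clock: 18.8
position: [476.0, 6.8, 16.8]
ee_rot: [-0.028, 0.707, -0.706, 0.029]
contact_force: [0.7, -0.0, -1.0]
gripper_width: 42.4
```

```bash
python3 -m creep '[[[-1,0,-1],[0,0,0],-1],[[-1,0,-1.5],[0,0,0],-1],[[-1,0,-1.5],[0,0,0],-1]]'; python3 -m creep '[[[0,0,0],[0,0,0],0.4],[[0,0,0],[0,0,0],0.4],[[0,0,0],[0,0,0],0.4],[[0,0,0],[0,0,0],0.4],[[0,0,10],[0,0,0],0.4],[[0,0,30],[0,0,0],0.4],[[0,0,60],[0,0,0],0.4],[[0,0,95],[0,0,0],0.4],[[0,30,125],[0,0,0],0.4],[[0,60,125],[0,0,0],0.4],[[0,60,125],[0,0,0],0.4],[[0,60,125],[0,0,0],0.4]]'; python3 - <<'E'
from h import *
s=st(); K,T=cam("wrist",s); p,d=arm.get_image("wrist"); cv2.imwrite("pics/w17.png",p[:,:,::-1])
E
```

```text
clock: 19.05
position: [476.0, 6.8, 16.7]
ee_rot: [-0.028, 0.707, -0.706, 0.03]
contact_force: [-1.1, -1.4, 11.1]
gripper_width: 42.1
clock: 20.05
position: [474.5, 67.7, 140.1]
ee_rot: [-0.029, 0.707, -0.706, 0.03]
contact_force: [-0.3, -0.4, -0.1]
gripper_width: 59.8
t 20.05 pos [474.5  67.7 140.1] toolx yaw -175.2 y [ 0.     0.001 -1.   ] j6 [ 0.48 -0.4 ] F [-0.3 -0.4 -0.1] w 59.8
```

View pics/w17.png

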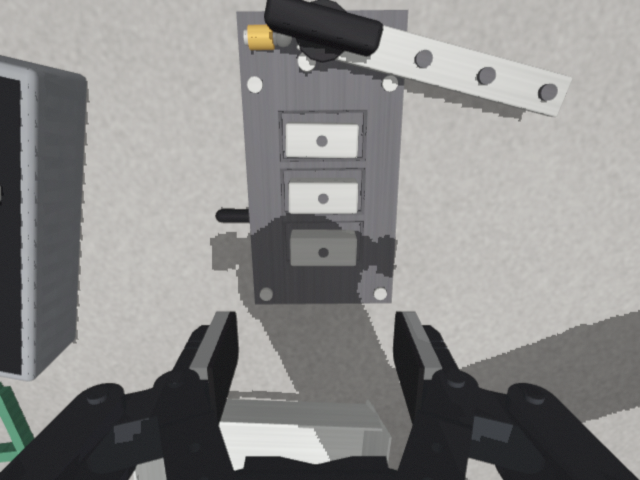

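Three keys sit squarely at (322,140), (322,197) and (322,250). Checking their heights by depth, then moving to the knob.

```bash
python3 - <<'E'
from h import *
s=st(); K,T=cam("wrist",s); p,d=arm.get_image("wrist")
for u,v in [(300,140),(345,140),(300,197),(345,197),(302,250),(345,250)]:
    D=np.median(d[v-2:v+3,u-2:u+3]); c=np.r_[(np.array([u,v])-K[:2,2])/K[0,0],1]*D; print((T[:3,:3]@c+T[:3,3]).round(1))
E
python3 -m creep '[[[1,-10,0],[0,0,0.12],0],[[2,-20,0],[0,0,0.24],0],[[3,-30,0],[0,0,0.36],0],[[4,-42,0],[0,0,0.48],0],[[4.5,-54,0],[0,0,0.6],0],[[4.5,-66,0],[0,0,0.72],0],[[4.5,-78,0],[0,0,0.84],0],[[4.5,-90,0],[0,0,0.96],0],[[4.5,-102,0],[0,0,1.08],0],[[4.5,-112,0],[0,0,1.2],0],[[4.5,-118,0],[0,0,1.3],0],[[4.5,-118,0],[0,0,1.34],0]]'; python3 -m creep '[[[0,0,-15],[0,0,0],0],[[0,0,-15],[0,0,0],0],[[0,0,-15],[0,0,0],0]]'; python3 - <<'E'
from h import *
s=st(); K,T=cam("wrist",s); p,d=arm.get_image("wrist"); cv2.imwrite("pics/w18.png",p[:,:,::-1])
E
```

```text
t 20.1 pos [474.   66.8 139.4] toolx yaw -175.3 y [-0.001 -0.    -1.   ] j6 [ 0.48 -0.4 ] F [0.1 0.3 0. ] w 59.7
[487.3   7.7  29.6]
[460.4   5.4  29.8]
[484.9  42.5  29.7]
[456.7  40.2  29.7]
[481.1  77.9  29.7]
[452.9  75.6  29.6]
clock: 21.15
position: [478.0, -53.5, 138.7]
ee_rot: [-0.462, 0.536, -0.535, 0.46]
contact_force: [0.4, 0.5, -0.2]
gripper_width: 42.8
clock: 21.4
position: [477.9, -52.4, 123.6]
ee_rot: [-0.462, 0.537, -0.536, 0.46]
contact_force: [-0.1, -0.0, -0.4]
gripper_width: 42.9
t 21.4 pos [477.9 -52.4 123.6] toolx yaw -98.7 y [-0.004 -0.001 -1.   ] j6 [0.23 1.19] F [-0.1 -0.  -0.4] w 42.9
```

View pics/w18.png

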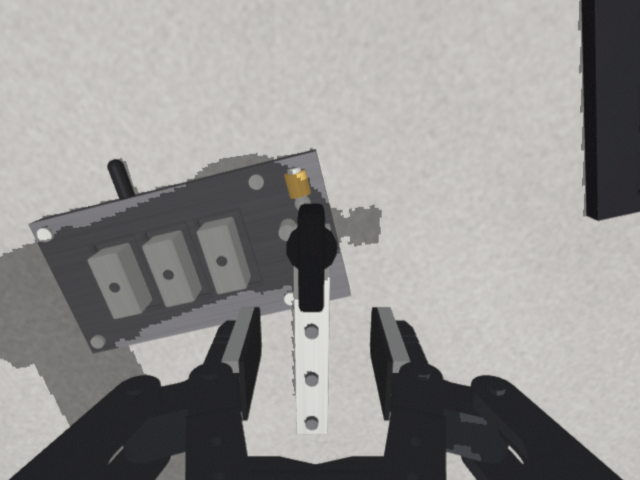

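Keys are flat (tops 29.7 mm). The wing lines up with the gripper at (311,257).

```bash
python3 - <<'E'
from h import *
s=st(); K,T=cam("wrist",s)
print(ray(K,T,[(311,205),(311,310),(311,257)],70).round(1)); print(ray(K,T,[(311,247)],44).round(1)); print(proj(K,T,[s["position"]]))
E
```

```text
t 21.45 pos [478.6 -52.1 124.3] toolx yaw -98.6 y [-0.002 -0.001 -1.   ] j6 [0.23 1.19] F [ 0.5 -0.6  0.7] w 42.3
[[512.6 -54.2  70. ]
 [455.  -45.2  70. ]
 [485.3 -49.9  70. ]]
[[481.5 -49.1  44. ]]
[[317.55049316 321.93565396]]
```

```bash
python3 -m creep '[[[2,2,-20],[0,0,0],0],[[2,2,-40],[0,0,0],0],[[2,2,-55],[0,0,0],0],[[2,2,-66],[0,0,0],0],[[2,2,-73],[0,0,0],0],[[2,2,-76],[0,0,0],0],[[2,2,-76],[0,0,0],0]]'; python3 -m creep '[[[0,0,0],[0,0,0],-0.3],[[0,0,0],[0,0,0],-0.5],[[0,0,0],[0,0,0],-1],[[0,0,0],[0,0,0],-1],[[0,0,0],[0,0,0],-1],[[0,0,0],[0,0,0],-1],[[0,0,0],[0,0,0],-1]]'; python3 - <<'E'
from h import *
s=st(); print(s["wrist_torque"]); K,T=cam("wrist",s); p,d=arm.get_image("wrist"); cv2.imwrite("pics/w19.png",p[:,:,::-1])
E
```

```text
clock: 22.03
position: [481.1, -49.4, 48.6]
ee_rot: [-0.461, 0.536, -0.536, 0.461]
contact_force: [0.2, 0.3, 0.1]
gripper_width: 42.8
clock: 22.62
position: [481.5, -50.5, 49.9]
ee_rot: [0.461, -0.535, 0.536, -0.461]
contact_force: [-0.6, -7.0, 3.0]
gripper_width: 12.7
t 22.62 pos [481.5 -50.5  49.9] toolx yaw -98.6 y [ 0.001 -0.001 -1.   ] j6 [0.23 1.19] F [-0.6 -7.   3. ] w 12.7
[-1.60339652 -0.10122674  0.06817917]
```

View pics/w19.png

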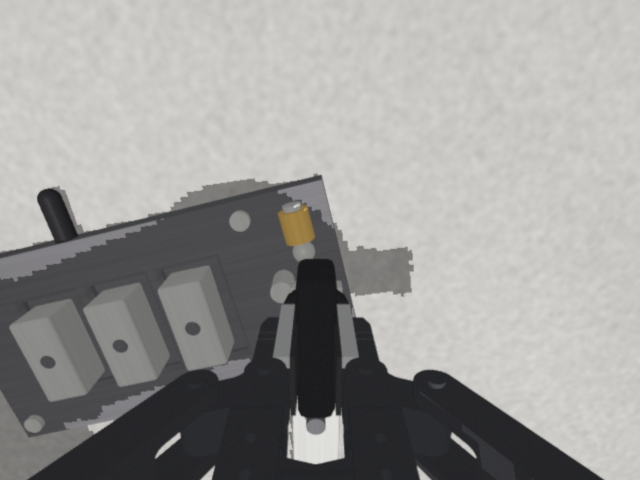

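The wing (316,330) is gripped near its middle. Turning 0.5 rad clockwise first and watching the force.

```bash
python3 -m creep '[[[0,-1,0],[0,0,-0.08],-1],[[0,-1,0],[0,0,-0.18],-1],[[0,-1,0],[0,0,-0.28],-1],[[0,-1,0],[0,0,-0.38],-1],[[0,-1,0],[0,0,-0.48],-1],[[0,-1,0],[0,0,-0.5],-1],[[0,-1,0],[0,0,-0.5],-1]]'; python3 - <<'E'
from h import *
s=st(); print(s["wrist_torque"])
E
```

```text
clock: 23.25
position: [481.4, -50.9, 49.9]
ee_rot: [0.314, -0.633, 0.634, -0.315]
contact_force: [-0.7, -4.4, 6.6]
gripper_width: 12.6
t 23.25 pos [481.4 -50.9  49.9] toolx yaw -127.1 y [ 0.001 -0.001 -1.   ] j6 [0.23 0.69] F [-0.7 -4.4  6.6] w 12.6
[-1.06231598  0.28478934 -0.03652643]
```

```bash
python3 -m creep '[[[0,-0.5,0],[0,0,-0.1],-1],[[0,-0.5,0],[0,0,-0.2],-1],[[0,-0.5,0],[0,0,-0.3],-1],[[0,-0.5,0],[0,0,-0.4],-1],[[0,-0.5,0],[0,0,-0.5],-1],[[0,-0.5,0],[0,0,-0.6],-1],[[0,-0.5,0],[0,0,-0.7],-1],[[0,-0.5,0],[0,0,-0.78],-1],[[0,-0.5,0],[0,0,-0.82],-1],[[0,-0.5,0],[0,0,-0.84],-1],[[0,-0.5,0],[0,0,-0.84],-1]]'; python3 - <<'E'
from h import *
s=st(); print(s["wrist_torque"])
K,T=cam("wrist",s); p,d=arm.get_image("wrist"); cv2.imwrite("pics/w20.png",p[:,:,::-1])
E
```

```text
clock: 24.17
position: [480.7, -51.3, 49.8]
ee_rot: [0.029, -0.706, 0.707, -0.029]
contact_force: [-3.5, -3.5, 8.0]
gripper_width: 12.5
t 24.17 pos [480.7 -51.3  49.8] toolx yaw -175.3 y [-0. -0. -1.] j6 [ 0.23 -0.15] F [-3.5 -3.5  8. ] w 12.5
[-0.85969421  0.6611746  -0.06568898]
```

View pics/w20.png

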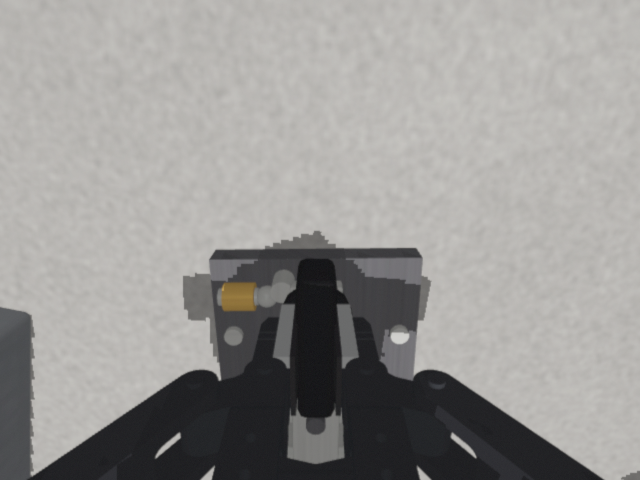

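```bash
python3 -m creep '[[[0,0,0],[0,0,0],-0.3],[[0,0,0],[0,0,0],0],[[0,0,0],[0,0,0],0],[[0,0,0],[0,0,0],0],[[0,0,20],[0,0,0],0],[[0,0,50],[0,0,0],0],[[0,0,80],[0,0,0],0],[[0,30,100],[0,0,0],0],[[0,60,110],[0,0,0],0],[[0,90,110],[0,0,0],0],[[0,90,110],[0,0,0],0],[[0,90,110],[0,0,0],0]]'; python3 - <<'E'
from h import *
s=st(); K,T=cam("wrist",s); p,d=arm.get_image("wrist"); cv2.imwrite("pics/w21.png",p[:,:,::-1])
p,d=arm.get_image("top"); cv2.imwrite("pics/t2.png",cv2.resize(p[90:310,160:400,::-1],None,fx=3.3,fy=2.7,interpolation=cv2.INTER_CUBIC))
E
```

```text
clock: 25.22
position: [481.1, 40.5, 158.9]
ee_rot: [-0.03, 0.707, -0.706, 0.03]
contact_force: [-0.1, 0.0, 0.2]
gripper_width: 42.8
t 25.22 pos [481.1  40.5 158.9] toolx yaw -175.2 y [ 0.  0. -1.] j6 [ 0.42 -0.34] F [-0.1  0.   0.2] w 42.8
```

View pics/w21.png

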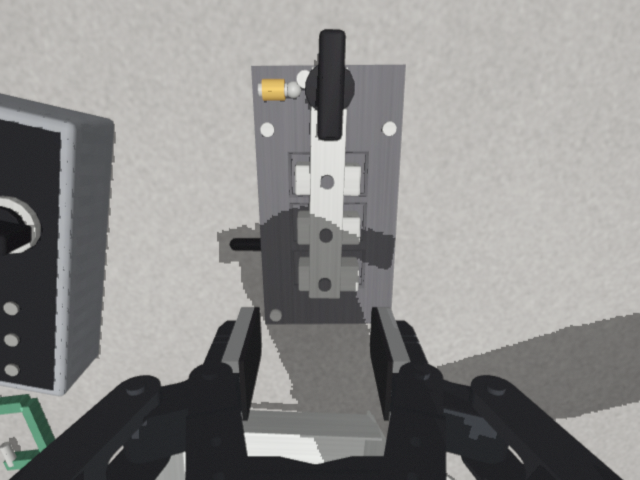

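View pics/t2.png

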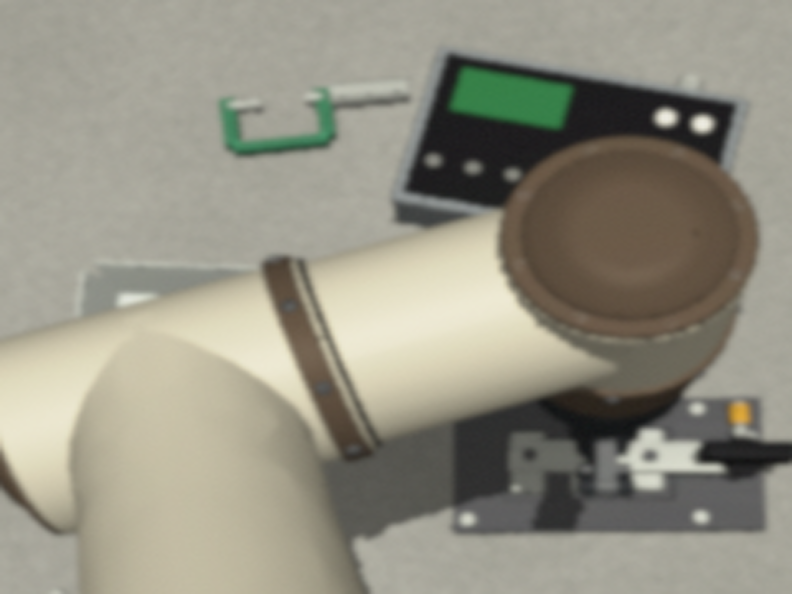

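The bar lies over the nests (screws at (327,181), (325,235) and (324,284)). Checking its angle, then going to the switch.

```bash
python3 - <<'E'
from h import *
s=st(); K,T=cam("wrist",s)
P=ray(K,T,[(327,181),(324.5,284)],39)[:,:2]; v=P[1]-P[0]; print(P.round(1),np.degrees(np.arctan2(v[1],v[0])))
E
python3 -m creep '[[[30,0,5],[0,0,0],0],[[60,0,5],[0,0,0],0],[[90,2,5],[0,0,0],0],[[120,4,5],[0,0,0],0],[[150,4,5],[0,0,0],0],[[175,4,5],[0,0,0],0],[[188,4,5],[0,0,0],0],[[188,4,5],[0,0,0],0],[[188,4,5],[0,0,0],0],[[188,4,5],[0,0,0],0]]'; python3 - <<'E'
from h import *
s=st(); K,T=cam("wrist",s); p,d=arm.get_image("wrist"); cv2.imwrite("pics/w22.png",p[:,:,::-1])
E
```

```text
t 25.32 pos [480.7  39.  158.4] toolx yaw -175.3 y [-0.001 -0.    -1.   ] j6 [ 0.42 -0.34] F [-0.1 -0.7 -0.3] w 42.8
[[475.2   5. ]
 [470.3  77.7]] 93.80760036677871
clock: 26.15
position: [668.1, 42.2, 163.1]
ee_rot: [0.029, -0.706, 0.707, -0.028]
contact_force: [0.5, -0.7, 0.3]
gripper_width: 42.6
t 26.15 pos [668.1  42.2 163.1] toolx yaw -175.4 y [-0.002 -0.    -1.   ] j6 [ 0.3  -0.22] F [ 0.5 -0.7  0.3] w 42.6
```

View pics/w22.png

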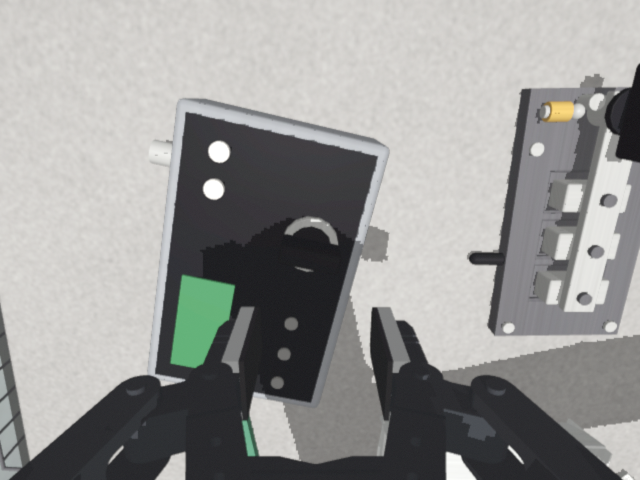

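```bash
python3 - <<'E'
from h import *
p=cv2.imread("pics/w22.png")[170:330,220:420]; p=cv2.convertScaleAbs(p,alpha=4,beta=-20); cv2.imwrite("pics/w22c.png",cv2.resize(p,None,fx=4,fy=3.75,interpolation=cv2.INTER_NEAREST))
p=cv2.imread("pics/t1.png")[130:270,500:720]; p=cv2.convertScaleAbs(p,alpha=3,beta=-20); cv2.imwrite("pics/t1c.png",cv2.resize(p,None,fx=3,fy=3))
E
```

```text
(no output)
```

View pics/w22c.png

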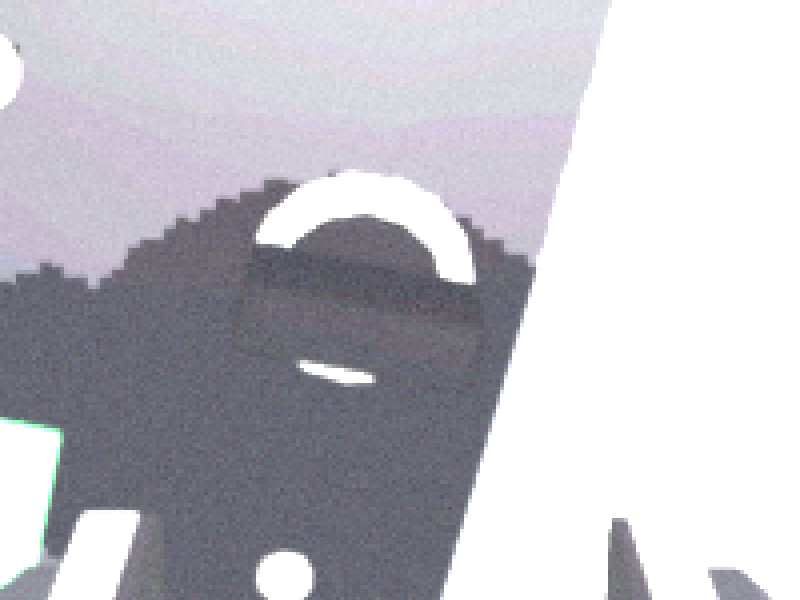

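View pics/t1c.png

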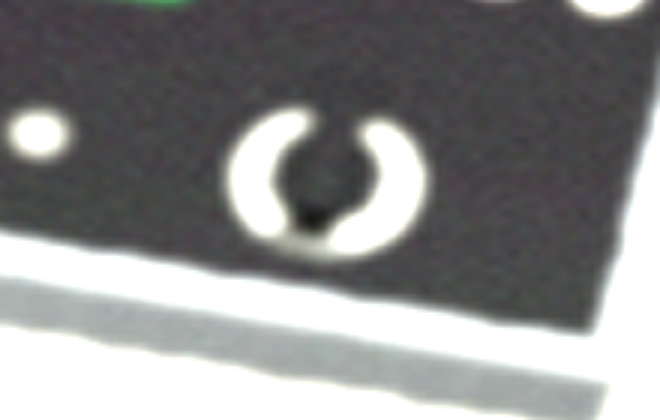

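```bash
python3 - <<'E'
from h import *
s=st(); K,T=cam("wrist",s)
P=ray(K,T,[(281.3,246),(340,255.3),(339.5,272.7),(280,262)],88); print(P.round(1),P.mean(0))
for a,b in((0,1),(3,2)): v=P[b]-P[a]; print(np.hypot(*v[:2]),np.degrees(np.arctan2(v[1],v[0])))
# bezel ring outer: left (284,?), right (338.5,?), top v
Q=ray(K,T,[(283.7,240),(338.5,240),(311,215.3)],61); print(Q.round(1))
# console edges at z=55
E=ray(K,T,[(387,147),(183,99),(152,377),(318,404)],55); print(E.round(1),E.mean(0)); v=E[1]-E[0]; print(np.degrees(np.arctan2(v[1],v[0])),np.hypot(*v[:2]))
v=E[3]-E[0]; print(np.degrees(np.arctan2(v[1],v[0])),np.hypot(*v[:2]))
E
```

```text
t 26.2 pos [668.1  42.4 163.6] toolx yaw -175.4 y [-0.001 -0.    -1.   ] j6 [ 0.3  -0.22] F [-0.4 -0.2  0.2] w 42.8
[[687.   39.3  88. ]
 [653.2  42.3  88. ]
 [652.5  53.   88. ]
 [687.2  49.1  88. ]] [669.96187987  45.92210299  88.        ]
33.8433726428701 174.96629473866082
34.94848600298153 173.5405912783048
[[687.2  45.   61. ]
 [652.6  42.2  61. ]
 [671.2  27.5  61. ]]
[[628.8 -17.   55. ]
 [750.5 -34.6  55. ]
 [777.9 160.8  55. ]
 [654.6 175.3  55. ]] [702.95392863  71.1456069   55.        ]
-8.238160496712084 122.89940110798534
82.35705515642913 194.02826962570396
```

```bash
python3 -m creep '[[[1.8,2.3,0],[0,0,0.12],-0.2],[[1.8,2.3,0],[0,0,0.24],-0.2],[[1.8,2.3,-10],[0,0,0.36],-0.2],[[1.8,2.3,-10],[0,0,0.48],-0.2],[[1.8,2.3,-20],[0,0,0.6],-0.2],[[1.8,2.3,-20],[0,0,0.72],-0.2],[[1.8,2.3,-30],[0,0,0.84],-0.2],[[1.8,2.3,-30],[0,0,0.96],-0.2],[[1.8,2.3,-30],[0,0,1.08],-0.2],[[1.8,2.3,-30],[0,0,1.2],-0.2],[[1.8,2.3,-30],[0,0,1.3],-0.2],[[1.8,2.3,-30],[0,0,1.36],-0.2]]'; python3 -m creep '[[[0,0,0],[0,0,0],-0.2],[[0,0,0],[0,0,0],-0.2]]';  python3 - <<'E'
from h import *
s=st(); K,T=cam("wrist",s); p,d=arm.get_image("wrist"); cv2.imwrite("pics/w23.png",cv2.convertScaleAbs(p[:,:,::-1],alpha=1.8))
E
```

```text
clock: 27.2
position: [670.0, 45.4, 134.5]
ee_rot: [0.468, -0.53, 0.53, -0.468]
contact_force: [-0.2, 0.1, 0.1]
gripper_width: 34.4
clock: 27.37
position: [670.3, 45.4, 134.4]
ee_rot: [0.466, -0.532, 0.532, -0.466]
contact_force: [0.3, -0.3, -0.1]
gripper_width: 33.7
t 27.37 pos [670.3  45.4 134.4] toolx yaw -97.5 y [ 0.  0. -1.] j6 [0.31 1.13] F [ 0.3 -0.3 -0.1] w 33.7
```

View pics/w23.png

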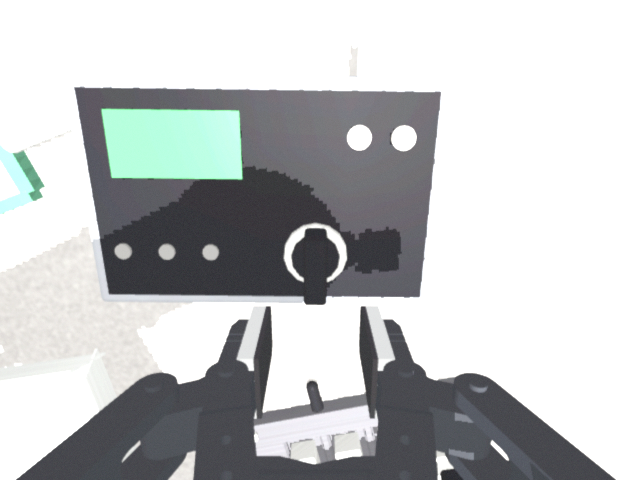

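The handle (316,265) is vertical and centred between the fingers. Descending and gripping it.

```bash
python3 -m creep '[[[0,-0.5,-20],[0,0,0],-0.2],[[0,-0.5,-40],[0,0,0],-0.2],[[0,-0.5,-55],[0,0,0],-0.2],[[0,-0.5,-63],[0,0,0],-0.2],[[0,-0.5,-67],[0,0,0],-0.2],[[0,-0.5,-67],[0,0,0],-0.2],[[0,-0.5,-67],[0,0,0],-0.5],[[0,-0.5,-67],[0,0,0],-1],[[0,-0.5,-67],[0,0,0],-1],[[0,-0.5,-67],[0,0,0],-1],[[0,-0.5,-67],[0,0,0],-1]]';  python3 - <<'E'
from h import *
s=st();print(s["wrist_torque"]); K,T=cam("wrist",s); p,d=arm.get_image("wrist"); cv2.imwrite("pics/w24.png",cv2.convertScaleAbs(p[:,:,::-1],alpha=1.8))
E
```

```text
clock: 28.33
position: [671.8, 45.3, 68.3]
ee_rot: [0.466, -0.531, 0.532, -0.467]
contact_force: [0.7, 2.0, 4.6]
gripper_width: 10.3
t 28.33 pos [671.8  45.3  68.3] toolx yaw -97.4 y [ 0.003  0.001 -1.   ] j6 [0.31 1.13] F [0.7 2.  4.6] w 10.3
[ 0.46209857  0.21007644 -0.17967664]
```

View pics/w24.png

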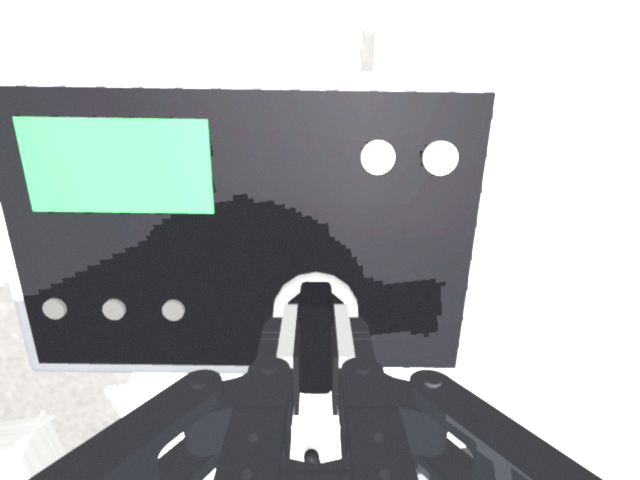

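Gripped. Twisting clockwise, slightly past 0.95.

```bash
python3 -m creep '[[[0,0,0],[0,0,-0.1],-1],[[0,0,0],[0,0,-0.2],-1],[[0,0,0],[0,0,-0.3],-1],[[0,0,0],[0,0,-0.4],-1],[[0,0,0],[0,0,-0.5],-1],[[0,0,0],[0,0,-0.6],-1],[[0,0,0],[0,0,-0.7],-1],[[0,0,0],[0,0,-0.8],-1],[[0,0,0],[0,0,-0.9],-1],[[0,0,0],[0,0,-0.97],-1],[[0,0,0],[0,0,-1.0],-1],[[0,0,0],[0,0,-1.0],-1]]';python3 -m creep '[[[0,0,0],[0,0,-0.02],-1],[[0,0,0],[0,0,-0.02],-1],[[0,0,0],[0,0,-0.02],-1]]';   python3 - <<'E'
from h import *
s=st();print(s["wrist_torque"]); K,T=cam("wrist",s); p,d=arm.get_image("wrist"); cv2.imwrite("pics/w25.png",cv2.convertScaleAbs(p[:,:,::-1],alpha=1.8))
E
```

```text
clock: 29.38
position: [671.5, 45.1, 68.2]
ee_rot: [0.155, -0.689, 0.69, -0.156]
contact_force: [-1.2, 1.8, 6.2]
gripper_width: 10.4
clock: 29.63
position: [671.5, 45.1, 68.3]
ee_rot: [0.149, -0.69, 0.692, -0.15]
contact_force: [-2.0, 1.7, 6.2]
gripper_width: 10.7
t 29.63 pos [671.5  45.1  68.3] toolx yaw -155.5 y [ 0.002 -0.001 -1.   ] j6 [0.31 0.12] F [-2.   1.7  6.2] w 10.7
[0.3342852  0.39483109 1.1069458 ]
```

View pics/w25.png

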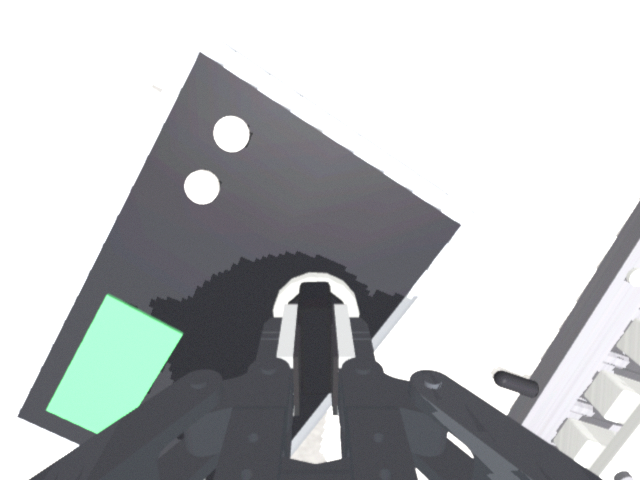

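The wrist torque of 1.1 N m is well above the 0.16 N m spring, so the switch is on its stop. Turning back and letting go.

```bash
python3 -m creep '[[[0,0,0],[0,0,0.1],-1],[[0,0,0],[0,0,0.2],-1],[[0,0,0],[0,0,0.3],-1],[[0,0,0],[0,0,0.4],-1],[[0,0,0],[0,0,0.5],-1],[[0,0,0],[0,0,0.6],-1],[[0,0,0],[0,0,0.7],-1],[[0,0,0],[0,0,0.8],-1],[[0,0,0],[0,0,0.9],-1],[[0,0,0],[0,0,1.0],-1],[[0,0,0],[0,0,1.02],-1],[[0,0,0],[0,0,1.02],-1]]';python3 -m creep '[[[0,0,0],[0,0,0],-0.5],[[0,0,0],[0,0,0],-0.2],[[0,0,0],[0,0,0],-0.2],[[0,0,0],[0,0,0],-0.2],[[0,0,15],[0,0,0],-0.2],[[0,0,40],[0,0,0],-0.2],[[0,0,65],[0,0,0],-0.2],[[0,0,65],[0,0,0],-0.2]]';   python3 - <<'E'
from h import *
s=st();print(s["wrist_torque"]); K,T=cam("wrist",s); p,d=arm.get_image("wrist"); cv2.imwrite("pics/w26.png",cv2.convertScaleAbs(p[:,:,::-1],alpha=1.8))
E
```

```text
clock: 30.68
position: [671.8, 45.4, 68.3]
ee_rot: [0.466, -0.531, 0.532, -0.468]
contact_force: [-1.0, 2.1, 5.8]
gripper_width: 10.8
clock: 31.35
position: [674.1, 45.1, 137.7]
ee_rot: [0.464, -0.529, 0.533, -0.47]
contact_force: [0.2, -0.1, 0.9]
gripper_width: 34.0
t 31.35 pos [674.1  45.1 137.7] toolx yaw -97.4 y [ 0.01   0.001 -1.   ] j6 [0.31 1.13] F [ 0.2 -0.1  0.9] w 34.0
[ 0.0568329  -0.08934777 -0.02481046]
```

View pics/w26.png

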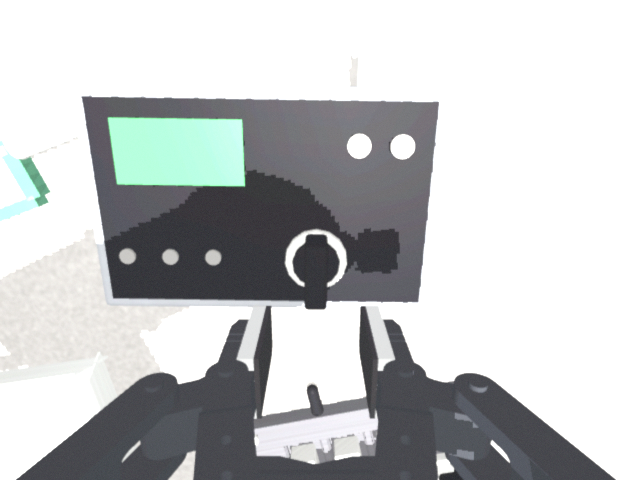

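The switch is back at rest (handle vertical at (316,270)). Back to the knob.

```bash
python3 -m creep '[[[-16,-8,0],[0,0,-0.12],0],[[-32,-16,0],[0,0,-0.24],0],[[-48,-24,0],[0,0,-0.36],0],[[-64,-32,0],[0,0,-0.48],0],[[-80,-40,0],[0,0,-0.6],0],[[-96,-48,0],[0,0,-0.72],0],[[-112,-56,0],[0,0,-0.84],0],[[-130,-65,0],[0,0,-0.96],0],[[-148,-75,0],[0,0,-1.08],0],[[-166,-85,0],[0,0,-1.2],0],[[-180,-92,0],[0,0,-1.3],0],[[-191,-96.5,0],[0,0,-1.36],0]]'; python3 -m creep '[[[0,0,0],[0,0,0],0],[[0,0,0],[0,0,0],0],[[0,0,0],[0,0,0],0]]';  python3 - <<'E'
from h import *
s=st();K,T=cam("wrist",s); p,d=arm.get_image("wrist"); cv2.imwrite("pics/w27.png",p[:,:,::-1])
E
```

```text
clock: 32.4
position: [477.7, -52.5, 130.9]
ee_rot: [0.028, -0.707, 0.707, -0.026]
contact_force: [-0.2, -0.5, 0.8]
gripper_width: 42.9
clock: 32.65
position: [480.5, -51.5, 131.6]
ee_rot: [0.029, -0.706, 0.707, -0.029]
contact_force: [0.0, 0.7, 0.3]
gripper_width: 42.8
t 32.65 pos [480.5 -51.5 131.6] toolx yaw -175.3 y [ 0. -0. -1.] j6 [ 0.23 -0.15] F [0.  0.7 0.3] w 42.8
```

View pics/w27.png

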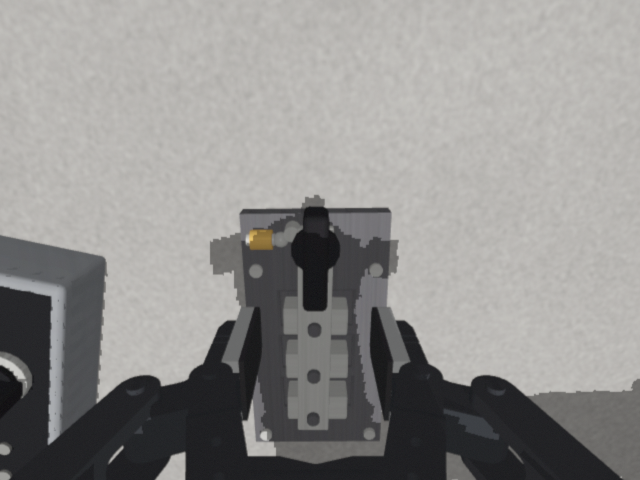

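Wing (315,258) aligned and bar still locked, with three keys under it. Gripping and swinging it open.

```bash
python3 -m creep '[[[0,0,-25],[0,0,0],0],[[0,0,-50],[0,0,0],0],[[0,0,-68],[0,0,0],0],[[0,0,-78],[0,0,0],0],[[0,0,-82],[0,0,0],0],[[0,0,-82],[0,0,0],0],[[0,0,-82],[0,0,0],-0.4],[[0,0,-82],[0,0,0],-1],[[0,0,-82],[0,0,0],-1],[[0,0,-82],[0,0,0],-1],[[0,0,-82],[0,0,0],-1],[[0,0,-82],[0,0,0],-1]]'; python3 -m creep '[[[0,0,0],[0,0,0.1],-1],[[0,0,0],[0,0,0.2],-1],[[0,0,0],[0,0,0.32],-1],[[0,0,0],[0,0,0.44],-1],[[0,0,0],[0,0,0.56],-1],[[0,0,0],[0,0,0.68],-1],[[0,0,0],[0,0,0.8],-1],[[0,0,0],[0,0,0.92],-1],[[0,0,0],[0,0,1.04],-1],[[0,0,0],[0,0,1.16],-1],[[0,0,0],[0,0,1.28],-1],[[0,0,0],[0,0,1.36],-1]]'; python3 -m creep '[[[0,0,0],[0,0,0.08],-1],[[0,0,0],[0,0,0.08],-1]]';  python3 -m creep '[[[0,0,0],[0,0,0],-0.3],[[0,0,0],[0,0,0],0],[[0,0,0],[0,0,0],0],[[0,0,0],[0,0,0],0],[[0,0,20],[0,0,0],0],[[0,0,50],[0,0,0],0],[[0,0,80],[0,0,0],0],[[0,0,80],[0,0,0],0]]'; python3 - <<'E'
from h import *
s=st();K,T=cam("wrist",s); p,d=arm.get_image("wrist"); cv2.imwrite("pics/w28.png",p[:,:,::-1])
E
```

```text
clock: 33.7
position: [480.7, -51.4, 50.8]
ee_rot: [-0.028, 0.707, -0.706, 0.03]
contact_force: [-1.4, 1.6, 5.4]
gripper_width: 12.4
clock: 34.7
position: [481.5, -50.7, 50.8]
ee_rot: [0.467, -0.529, 0.531, -0.469]
contact_force: [0.6, 4.1, 4.0]
gripper_width: 12.5
clock: 34.87
position: [481.5, -50.6, 50.8]
ee_rot: [0.487, -0.511, 0.512, -0.49]
contact_force: [-0.1, 5.8, 5.1]
gripper_width: 12.3
clock: 35.53
position: [483.5, -51.5, 135.1]
ee_rot: [0.485, -0.509, 0.515, -0.491]
contact_force: [0.6, -0.1, 0.1]
gripper_width: 42.5
t 35.53 pos [483.5 -51.5 135.1] toolx yaw -92.8 y [ 0.011  0.001 -1.   ] j6 [0.23 1.29] F [ 0.6 -0.1  0.1] w 42.5
```

View pics/w28.png

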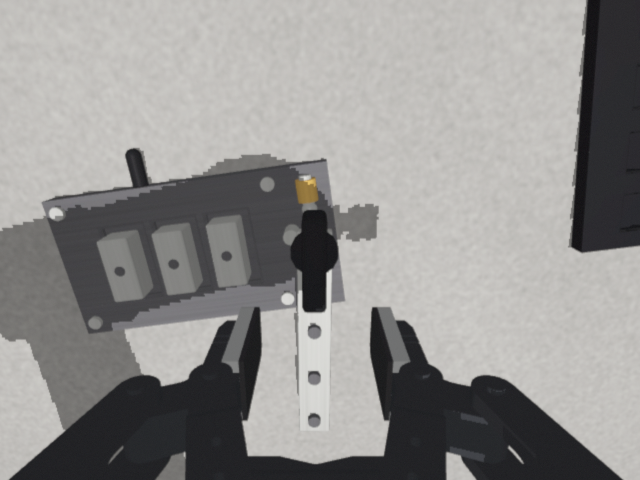

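The bar is open at (314,330), and the keys are still in their nests. Measuring the tin from the first top image.

```bash
python3 - <<'E'
from h import *
K,T=cam("top"); im=cv2.imread("pics/top0.png"); g=cv2.cvtColor(im,cv2.COLOR_BGR2GRAY)
m=np.zeros_like(g); m[185:295,170:265]=(g>205)[185:295,170:265]
m=cv2.morphologyEx(m,cv2.MORPH_OPEN,np.ones((5,5),np.uint8))
for c in rects(m,300): print("floor",cv2.boundingRect(c),planar_rect(K,T,c,2))
# rim corners from t1 crop
Q=np.array([(85,265),(322,275),(295,528),(57,518)])/[3.3,2.7]+[160,90]
P=ray(K,T,Q,40); print(P.round(1),P.mean(0)); 
for i in range(4): v=P[(i+1)%4]-P[i]; print(np.hypot(*v[:2]).round(1),np.degrees(np.arctan2(v[1],v[0])).round(1))
E
```

```text
floor (189, 199, 63, 82) [500.1 285.2 167.4 117.4   2.2]
[[591.2 359.   40. ]
 [595.4 213.5  40. ]
 [405.6 208.1  40. ]
 [401.3 348.4  40. ]] [498.39795002 282.23075417  40.        ]
145.5 -88.3
189.9 -178.4
140.3 91.7
190.2 3.2
```

Tin centre ≈ (499, 284), yaw ≈ 2°, and its sizes agree. Picking the key from nest 2.

```bash
python3 -m creep '[[[-1,10,0],[0,0,-0.12],0.4],[[-2,20,0],[0,0,-0.24],0.4],[[-3,30,0],[0,0,-0.36],0.4],[[-4,42,0],[0,0,-0.48],0.4],[[-5,54,0],[0,0,-0.6],0.4],[[-7,66,0],[0,0,-0.72],0.4],[[-9,78,0],[0,0,-0.84],0.4],[[-11,90,0],[0,0,-0.96],0.4],[[-13,102,0],[0,0,-1.08],0.4],[[-13,114,0],[0,0,-1.2],0.4],[[-13,124,0],[0,0,-1.32],0.4],[[-13,127,0],[0,0,-1.44],0.4]]'; python3 -m creep '[[[0,0,-30],[0,0,0],0.4],[[0,0,-30],[0,0,0],0.4],[[0,0,-30],[0,0,0],0.4]]';  python3 - <<'E'
from h import *
s=st();K,T=cam("wrist",s); p,d=arm.get_image("wrist"); cv2.imwrite("pics/w29.png",p[:,:,::-1])
E
```

```text
clock: 36.58
position: [466.3, 76.0, 128.7]
ee_rot: [0.027, -0.706, 0.707, -0.026]
contact_force: [0.6, 0.2, 0.3]
gripper_width: 59.7
clock: 36.83
position: [465.2, 74.4, 98.1]
ee_rot: [0.031, -0.706, 0.707, -0.027]
contact_force: [-0.2, 0.6, 0.4]
gripper_width: 59.7
t 36.83 pos [465.2  74.4  98.1] toolx yaw -175.4 y [-0.005 -0.003 -1.   ] j6 [ 0.5  -0.42] F [-0.2  0.6  0.4] w 59.7
```

View pics/w29.png

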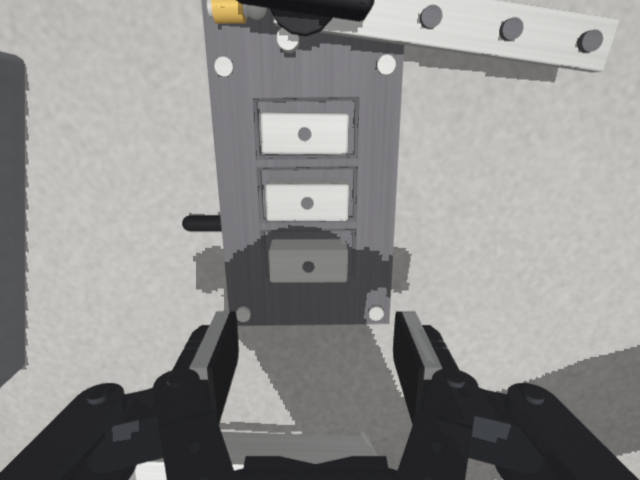

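```bash
python3 -m creep '[[[1,0,-25],[0,0,0],0.4],[[1,0,-50],[0,0,0],0.4],[[1,0,-70],[0,0,0],0.4],[[1,0,-80],[0,0,0],0.4],[[1,0,-84],[0,0,0],0.4],[[1,0,-84],[0,0,0],0.4],[[1,0,-84],[0,0,0],0.2],[[1,0,-84],[0,0,0],-0.3],[[1,0,-84],[0,0,0],-1],[[1,0,-84],[0,0,0],-1],[[1,0,-84],[0,0,0],-1],[[1,0,-84],[0,0,0],-1]]'; python3 -m creep '[[[0,0,0],[0,0,0],-1],[[0,0,8],[0,0,0],-1],[[0,0,25],[0,0,0],-1],[[0,0,50],[0,0,0],-1],[[0,0,80],[0,0,0],-1],[[0,0,85],[0,0,0],-1],[[0,0,85],[0,0,0],-1]]'; python3 - <<'E'
from h import *
s=st(); K,T=cam("wrist",s); p,d=arm.get_image("wrist"); cv2.imwrite("pics/w30.png",p[:,:,::-1])
E
```

```text
clock: 37.88
position: [469.0, 75.8, 17.4]
ee_rot: [-0.028, 0.707, -0.706, 0.03]
contact_force: [0.0, -0.9, 6.7]
gripper_width: 42.1
clock: 38.47
position: [469.2, 76.1, 103.4]
ee_rot: [-0.027, 0.708, -0.706, 0.031]
contact_force: [-0.3, -0.2, -2.3]
gripper_width: 42.0
t 38.47 pos [469.2  76.1 103.4] toolx yaw -175.4 y [ 0.005  0.003 -1.   ] j6 [ 0.5  -0.42] F [-0.3 -0.2 -2.3] w 42.0
```

View pics/w30.png

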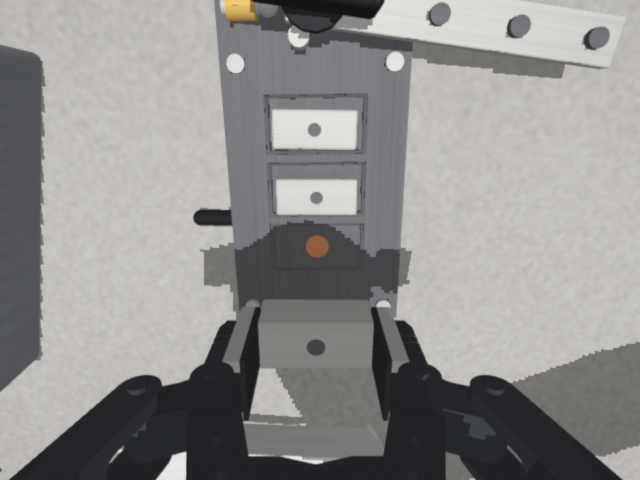

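```bash
python3 -m creep '[[[4,30,0],[0,0,0],-1],[[8,60,0],[0,0,0],-1],[[12,90,0],[0,0,0],-1],[[16,120,0],[0,0,0],-1],[[20,150,0],[0,0,0],-1],[[24,180,0],[0,0,0],-1],[[28,205,0],[0,0,0],-1],[[31,228,0],[0,0,0],-1],[[31,240,0],[0,0,0],-1],[[31,243,0],[0,0,0],-1],[[31,243,0],[0,0,0],-1]]'; python3 - <<'E'
from h import *
s=st(); K,T=cam("wrist",s); p,d=arm.get_image("wrist"); cv2.imwrite("pics/w31.png",p[:,:,::-1])
E
```

```text
clock: 39.43
position: [497.9, 318.0, 99.2]
ee_rot: [0.03, -0.706, 0.707, -0.028]
contact_force: [-0.2, -0.8, -2.7]
gripper_width: 42.1
t 39.43 pos [497.9 318.   99.2] toolx yaw -175.3 y [-0.003 -0.002 -1.   ] j6 [ 0.84 -0.76] F [-0.2 -0.8 -2.7] w 42.1
```

View pics/w31.png

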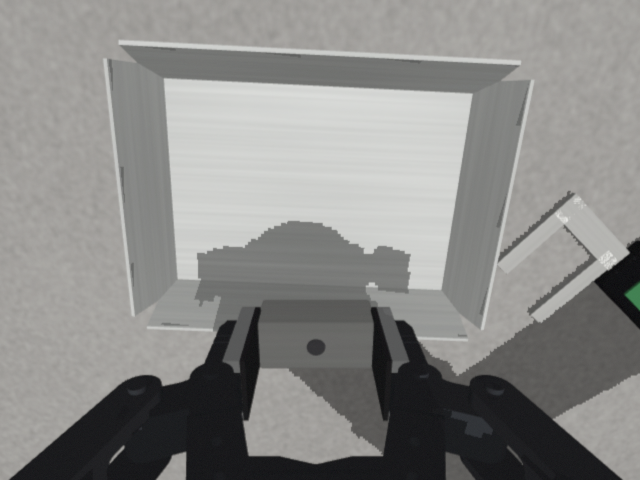

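The tin floor spans cols 165–475 and rows 78–290, and the key hangs over its far (+y) part. Lowering.

```bash
python3 -c "
from h import *
s=st();K,T=cam('wrist',s);print(ray(K,T,[(320,290),(320,85),(178,285),(442,290)],2).round(1))"
python3 -m creep '[[[0,-4,-20],[0,0,0],-1],[[0,-4,-45],[0,0,0],-1],[[0,-4,-65],[0,0,0],-1],[[0,-4,-78],[0,0,0],-1],[[0,-4,-84],[0,0,0],-1],[[0,-4,-87],[0,0,0],-1],[[0,-4,-87],[0,0,0],-1]]'
```

```text
t 39.48 pos [497.9 317.3  99.6] toolx yaw -175.4 y [-0.002 -0.002 -1.   ] j6 [ 0.84 -0.76] F [-0.3 -0.7 -2.4] w 42.3
[[491.4 350.2   2. ]
 [501.8 226.5   2. ]
 [582.8 353.9   2. ]
 [412.5 344.    2. ]]
clock: 40.07
position: [498.9, 313.5, 13.7]
ee_rot: [0.029, -0.706, 0.707, -0.028]
contact_force: [-0.1, 0.3, -1.9]
gripper_width: 42.1
```

```bash
python3 -m creep '[[[0,0,-1.5],[0,0,0],-1],[[0,0,-3],[0,0,0],-1],[[0,0,-3],[0,0,0],-1],[[0,0,-3],[0,0,0],0.3],[[0,0,-3],[0,0,0],0.3],[[0,0,-3],[0,0,0],0.3],[[0,0,-3],[0,0,0],0.3],[[0,0,15],[0,0,0],0.3],[[0,0,45],[0,0,0],0.3],[[0,0,85],[0,0,0],0.4],[[0,0,88],[0,0,0],0.4],[[0,0,88],[0,0,0],0.4]]'
python3 - <<'E'
from h import *
s=st(); K,T=cam("wrist",s); p,d=arm.get_image("wrist"); cv2.imwrite("pics/w32.png",p[:,:,::-1])
E
```

```text
clock: 41.07
position: [500.5, 316.0, 105.4]
ee_rot: [-0.027, 0.708, -0.705, 0.031]
contact_force: [-0.3, 0.7, -1.1]
gripper_width: 59.9
t 41.07 pos [500.5 316.  105.4] toolx yaw -175.3 y [ 0.006  0.005 -1.   ] j6 [ 0.84 -0.76] F [-0.3  0.7 -1.1] w 59.9
```

View pics/w32.png

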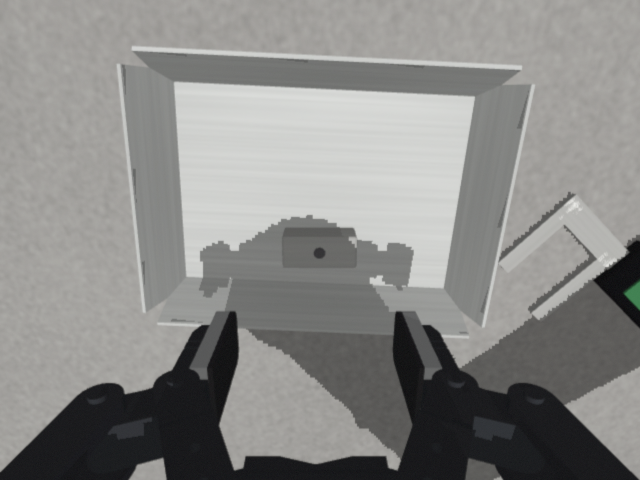

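Key 1 lies in the tin at (319,250). Next, the key in nest 1.

```bash
python3 -m creep '[[[-4,-35,0],[0,0,0],0.4],[[-8,-70,0],[0,0,0],0.4],[[-12,-105,0],[0,0,0],0.4],[[-16,-140,0],[0,0,0],0.4],[[-19,-175,0],[0,0,0],0.4],[[-22,-210,0],[0,0,0],0.4],[[-24,-240,0],[0,0,0],0.4],[[-26,-260,0],[0,0,0],0.4],[[-27,-271,0],[0,0,0],0.4],[[-27,-271,0],[0,0,0],0.4],[[-27,-271,0],[0,0,0],0.4],[[-27,-271,0],[0,0,0],0.4]]'
python3 - <<'E'
from h import *
s=st(); K,T=cam("wrist",s); p,d=arm.get_image("wrist"); cv2.imwrite("pics/w33.png",p[:,:,::-1])
E
```

```text
clock: 42.12
position: [472.2, 44.1, 101.5]
ee_rot: [0.029, -0.706, 0.707, -0.029]
contact_force: [0.3, 0.5, 0.2]
gripper_width: 59.7
t 42.12 pos [472.2  44.1 101.5] toolx yaw -175.3 y [-0. -0. -1.] j6 [ 0.44 -0.36] F [0.3 0.5 0.2] w 59.7
```

View pics/w33.png

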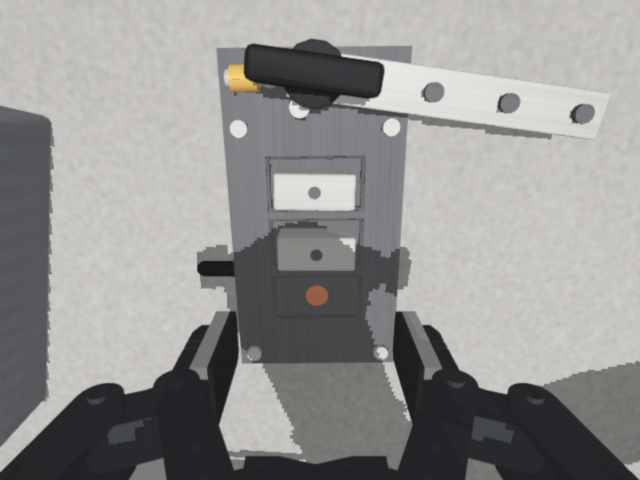

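```bash
python3 -m creep '[[[0,-1,-25],[0,0,0],0.4],[[0,-1,-50],[0,0,0],0.4],[[0,-1,-70],[0,0,0],0.4],[[0,-1,-81],[0,0,0],0.4],[[0,-1,-86],[0,0,0],0.4],[[0,-1,-86],[0,0,0],0.4],[[0,-1,-86],[0,0,0],0.2],[[0,-1,-86],[0,0,0],-0.3],[[0,-1,-86],[0,0,0],-1],[[0,-1,-86],[0,0,0],-1],[[0,-1,-86],[0,0,0],-1],[[0,-1,-86],[0,0,0],-1]]'; python3 -m creep '[[[0,0,0],[0,0,0],-1],[[0,0,8],[0,0,0],-1],[[0,0,25],[0,0,0],-1],[[0,0,50],[0,0,0],-1],[[0,0,80],[0,0,0],-1],[[0,0,85],[0,0,0],-1],[[0,0,85],[0,0,0],-1]]'; python3 - <<'E'
from h import *
s=st(); K,T=cam("wrist",s); p,d=arm.get_image("wrist"); cv2.imwrite("pics/w34.png",p[:,:,::-1])
E
```

```text
clock: 43.17
position: [472.8, 43.0, 16.9]
ee_rot: [-0.028, 0.707, -0.706, 0.03]
contact_force: [-2.1, 2.8, 6.8]
gripper_width: 42.1
clock: 43.75
position: [473.0, 42.8, 103.0]
ee_rot: [-0.027, 0.707, -0.706, 0.03]
contact_force: [0.3, -0.6, -1.5]
gripper_width: 42.0
t 43.75 pos [473.   42.8 103. ] toolx yaw -175.4 y [ 0.005  0.002 -1.   ] j6 [ 0.43 -0.35] F [ 0.3 -0.6 -1.5] w 42.0
```

View pics/w34.png

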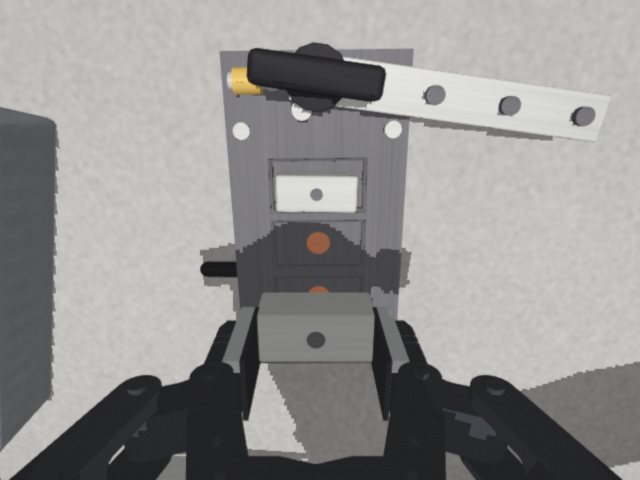

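```bash
python3 -m creep '[[[4,30,0],[0,0,0],-1],[[8,60,0],[0,0,0],-1],[[12,90,0],[0,0,0],-1],[[16,120,0],[0,0,0],-1],[[20,150,0],[0,0,0],-1],[[23,180,0],[0,0,0],-1],[[25,205,0],[0,0,0],-1],[[27,225,0],[0,0,0],-1],[[27,234,0],[0,0,0],-1],[[27,234,0],[0,0,0],-1],[[27,234,0],[0,0,0],-1]]'; python3 - <<'E'
from h import *
s=st(); K,T=cam("wrist",s); p,d=arm.get_image("wrist"); cv2.imwrite("pics/w35.png",p[:,:,::-1])
E
```

```text
clock: 44.72
position: [497.8, 275.4, 99.2]
ee_rot: [0.03, -0.706, 0.707, -0.028]
contact_force: [-0.5, -0.7, -1.5]
gripper_width: 42.4
t 44.72 pos [497.8 275.4  99.2] toolx yaw -175.4 y [-0.003 -0.002 -1.   ] j6 [ 0.79 -0.71] F [-0.5 -0.7 -1.5] w 42.4
```

View pics/w35.png

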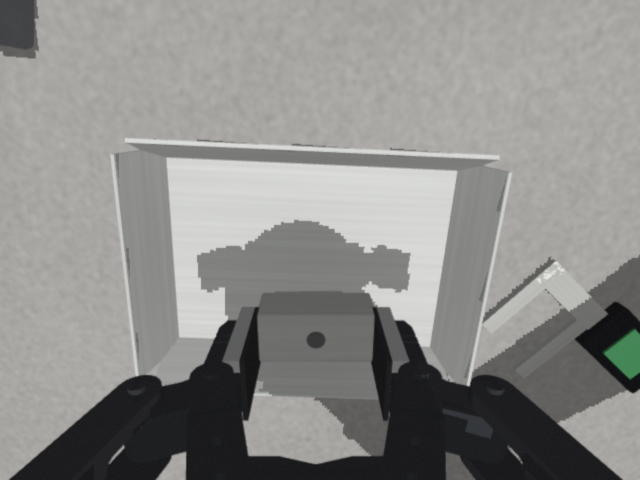

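```bash
python3 -m creep '[[[0,0,-20],[0,0,0],-1],[[0,0,-45],[0,0,0],-1],[[0,0,-65],[0,0,0],-1],[[0,0,-78],[0,0,0],-1],[[0,0,-85],[0,0,0],-1],[[0,0,-88],[0,0,0],-1],[[0,0,-88],[0,0,0],-1]]'; python3 -m creep '[[[0,0,-1.5],[0,0,0],-1],[[0,0,-2],[0,0,0],-1],[[0,0,-2],[0,0,0],-1],[[0,0,-2],[0,0,0],0.3],[[0,0,-2],[0,0,0],0.3],[[0,0,-2],[0,0,0],0.3],[[0,0,-2],[0,0,0],0.3],[[0,0,15],[0,0,0],0.3],[[0,0,45],[0,0,0],0.3],[[0,0,85],[0,0,0],0.4],[[0,0,88],[0,0,0],0.4],[[0,0,88],[0,0,0],0.4]]'
python3 - <<'E'
from h import *
s=st(); K,T=cam("wrist",s); p,d=arm.get_image("wrist"); cv2.imwrite("pics/w36.png",p[:,:,::-1])
E
```

```text
clock: 45.35
position: [498.9, 275.5, 12.6]
ee_rot: [0.029, -0.706, 0.707, -0.028]
contact_force: [-0.1, -0.4, -0.8]
gripper_width: 42.2
clock: 46.35
position: [500.5, 277.9, 104.1]
ee_rot: [-0.027, 0.708, -0.705, 0.031]
contact_force: [0.0, 0.5, -0.6]
gripper_width: 59.9
t 46.35 pos [500.5 277.9 104.1] toolx yaw -175.3 y [ 0.005  0.005 -1.   ] j6 [ 0.79 -0.71] F [ 0.   0.5 -0.6] w 59.9
```

View pics/w36.png

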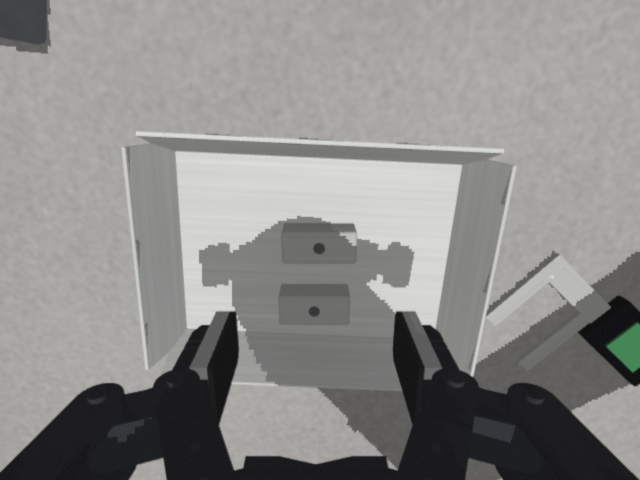

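Two keys lie in the tin, at (319,243) and (314,305). Now the last one, in nest 0.

```bash
python3 -m creep '[[[-4,-35,3],[0,0,0],0.4],[[-8,-70,3],[0,0,0],0.4],[[-12,-105,3],[0,0,0],0.4],[[-15,-140,3],[0,0,0],0.4],[[-18,-175,3],[0,0,0],0.4],[[-21,-210,3],[0,0,0],0.4],[[-23,-240,3],[0,0,0],0.4],[[-24,-260,3],[0,0,0],0.4],[[-24,-269,3],[0,0,0],0.4],[[-24,-269,3],[0,0,0],0.4],[[-24,-269,3],[0,0,0],0.4],[[-24,-269,3],[0,0,0],0.4]]'
python3 - <<'E'
from h import *
s=st(); K,T=cam("wrist",s); p,d=arm.get_image("wrist"); cv2.imwrite("pics/w37.png",p[:,:,::-1])
E
```

```text
clock: 47.4
position: [475.0, 8.1, 103.3]
ee_rot: [0.029, -0.706, 0.707, -0.029]
contact_force: [-0.0, -0.2, -0.3]
gripper_width: 59.8
t 47.4 pos [475.    8.1 103.3] toolx yaw -175.3 y [-0.001 -0.    -1.   ] j6 [ 0.36 -0.28] F [-0.  -0.2 -0.3] w 59.8
```

View pics/w37.png

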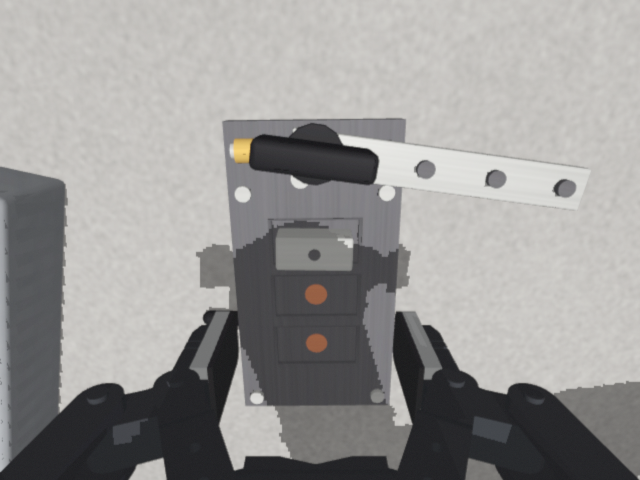

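```bash
python3 -m creep '[[[0,-1,-25],[0,0,0],0.4],[[0,-1,-50],[0,0,0],0.4],[[0,-1,-70],[0,0,0],0.4],[[0,-1,-82],[0,0,0],0.4],[[0,-1,-88],[0,0,0],0.4],[[0,-1,-88],[0,0,0],0.4],[[0,-1,-88],[0,0,0],0.2],[[0,-1,-88],[0,0,0],-0.3],[[0,-1,-88],[0,0,0],-1],[[0,-1,-88],[0,0,0],-1],[[0,-1,-88],[0,0,0],-1],[[0,-1,-88],[0,0,0],-1]]'; python3 -m creep '[[[0,0,0],[0,0,0],-1],[[0,0,8],[0,0,0],-1],[[0,0,25],[0,0,0],-1],[[0,0,50],[0,0,0],-1],[[0,0,80],[0,0,0],-1],[[0,0,85],[0,0,0],-1],[[0,0,85],[0,0,0],-1]]'; python3 - <<'E'
from h import *
s=st(); K,T=cam("wrist",s); p,d=arm.get_image("wrist"); cv2.imwrite("pics/w38.png",p[:,:,::-1])
E
```

```text
clock: 48.45
position: [475.8, 6.9, 16.9]
ee_rot: [-0.028, 0.707, -0.706, 0.03]
contact_force: [-1.9, 2.6, 6.2]
gripper_width: 42.3
clock: 49.03
position: [476.1, 6.7, 103.2]
ee_rot: [-0.027, 0.707, -0.706, 0.03]
contact_force: [-0.3, 0.1, -1.2]
gripper_width: 42.2
t 49.03 pos [476.1   6.7 103.2] toolx yaw -175.4 y [ 0.005  0.002 -1.   ] j6 [ 0.36 -0.28] F [-0.3  0.1 -1.2] w 42.2
```

View pics/w38.png

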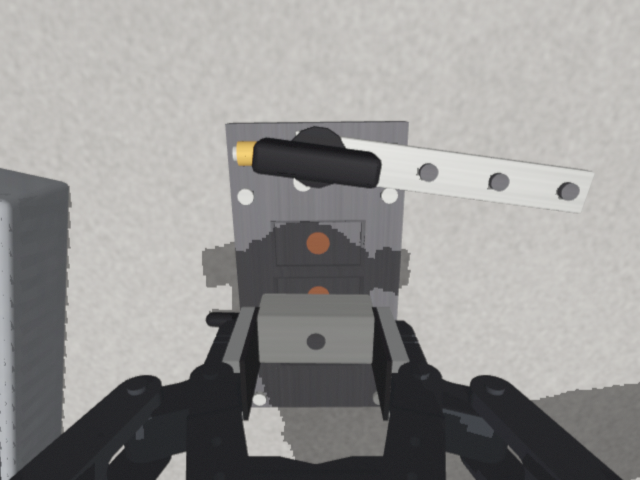

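```bash
python3 -m creep '[[[4,30,0],[0,0,0],-1],[[8,60,0],[0,0,0],-1],[[12,90,0],[0,0,0],-1],[[15,120,0],[0,0,0],-1],[[18,150,0],[0,0,0],-1],[[20,180,0],[0,0,0],-1],[[22,205,0],[0,0,0],-1],[[24,225,0],[0,0,0],-1],[[24,235.5,0],[0,0,0],-1],[[24,235.5,0],[0,0,0],-1],[[24,235.5,0],[0,0,0],-1]]'; python3 - <<'E'
from h import *
s=st(); K,T=cam("wrist",s); p,d=arm.get_image("wrist"); cv2.imwrite("pics/w39.png",p[:,:,::-1])
E
```

```text
clock: 50.0
position: [497.9, 241.2, 99.4]
ee_rot: [0.03, -0.706, 0.707, -0.028]
contact_force: [-0.3, -0.0, -1.9]
gripper_width: 42.0
t 50.0 pos [497.9 241.2  99.4] toolx yaw -175.4 y [-0.003 -0.002 -1.   ] j6 [ 0.74 -0.66] F [-0.3 -0.  -1.9] w 42.0
```

View pics/w39.png

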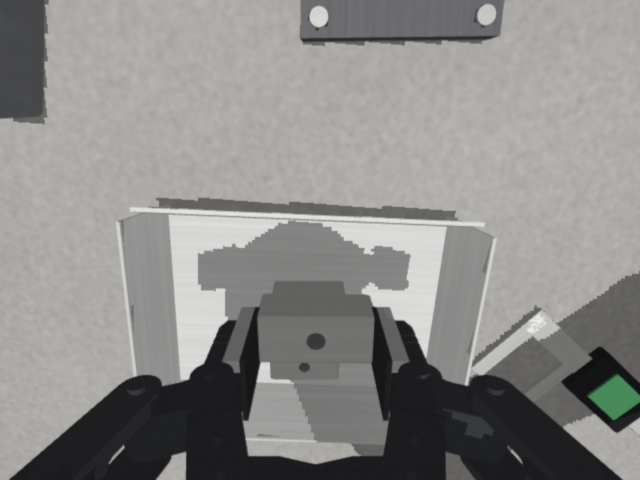

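```bash
python3 -m creep '[[[0,1,-20],[0,0,0],-1],[[0,1,-45],[0,0,0],-1],[[0,1,-65],[0,0,0],-1],[[0,1,-78],[0,0,0],-1],[[0,1,-85],[0,0,0],-1],[[0,1,-88],[0,0,0],-1],[[0,1,-88],[0,0,0],-1]]'; python3 -m creep '[[[0,0,-1.5],[0,0,0],-1],[[0,0,-2],[0,0,0],-1],[[0,0,-2],[0,0,0],-1],[[0,0,-2],[0,0,0],0.3],[[0,0,-2],[0,0,0],0.3],[[0,0,-2],[0,0,0],0.3],[[0,0,-2],[0,0,0],0.3],[[0,0,15],[0,0,0],0.3],[[0,0,45],[0,0,0],0.3],[[0,0,85],[0,0,0],0.4],[[0,0,120],[0,0,0],0.4],[[0,0,120],[0,0,0],0.4]]'
python3 - <<'E'
from h import *
s=st(); K,T=cam("wrist",s); p,d=arm.get_image("wrist"); cv2.imwrite("pics/w40.png",p[:,:,::-1])
E
```

```text
clock: 50.63
position: [498.8, 242.0, 12.5]
ee_rot: [0.029, -0.706, 0.707, -0.028]
contact_force: [0.5, 0.9, -1.5]
gripper_width: 42.1
clock: 51.63
position: [503.0, 245.7, 140.9]
ee_rot: [-0.025, 0.709, -0.704, 0.034]
contact_force: [0.5, 0.2, 1.0]
gripper_width: 59.8
t 51.63 pos [503.  245.7 140.9] toolx yaw -175.2 y [ 0.013  0.009 -1.   ] j6 [ 0.75 -0.66] F [0.5 0.2 1. ] w 59.8
```

View pics/w40.png

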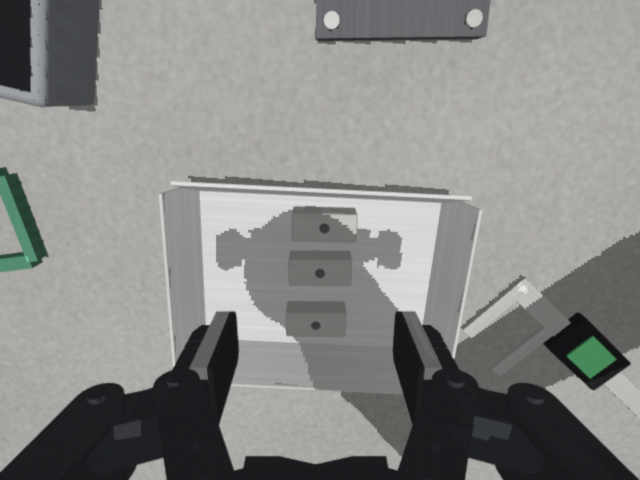

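All three keys are in the tin at (324,225), (320,270) and (316,320). Moving clear for a final check with the fixed cameras.

```bash
python3 -m creep '[[[0,0,30],[0,0,0],0.4],[[0,0,60],[0,0,0],0.4],[[0,-40,60],[0,0,0],0.4],[[0,-80,60],[0,0,0],0.4],[[0,-120,60],[0,0,0],0.4],[[0,-160,60],[0,0,0],0.4],[[0,-200,60],[0,0,0],0.4],[[0,-240,60],[0,0,0],0.4],[[0,-280,60],[0,0,0],0.4],[[0,-320,60],[0,0,0],0.4],[[0,-360,60],[0,0,0],0.4],[[0,-400,60],[0,0,0],0.4]]'; python3 -m creep '[[[0,-40,0],[0,0,0],0.4],[[-20,-80,0],[0,0,0],0.4],[[-40,-120,0],[0,0,0],0.4],[[-60,-160,0],[0,0,0],0.4],[[-60,-200,0],[0,0,0],0.4],[[-60,-200,0],[0,0,0],0.4],[[-60,-200,0],[0,0,0],0.4],[[-60,-200,0],[0,0,0],0.4]]'
python3 - <<'E'
from h import *
s=st()
for n in ("top","scene"):
    p,d=arm.get_image(n); cv2.imwrite(f"pics/{n}9.png",p[:,:,::-1])
E
```

```text
clock: 52.68
position: [498.0, -158.9, 191.9]
ee_rot: [-0.029, 0.707, -0.706, 0.028]
contact_force: [1.2, 0.4, 0.4]
gripper_width: 59.8
clock: 53.35
position: [438.2, -357.0, 191.6]
ee_rot: [-0.029, 0.707, -0.706, 0.027]
contact_force: [-0.0, 0.3, 0.5]
gripper_width: 60.3
t 53.35 pos [ 438.2 -357.   191.6] toolx yaw -175.5 y [-0.002  0.001 -1.   ] j6 [-0.4   0.48] F [-0.   0.3  0.5] w 60.3
```

View pics/top9.png

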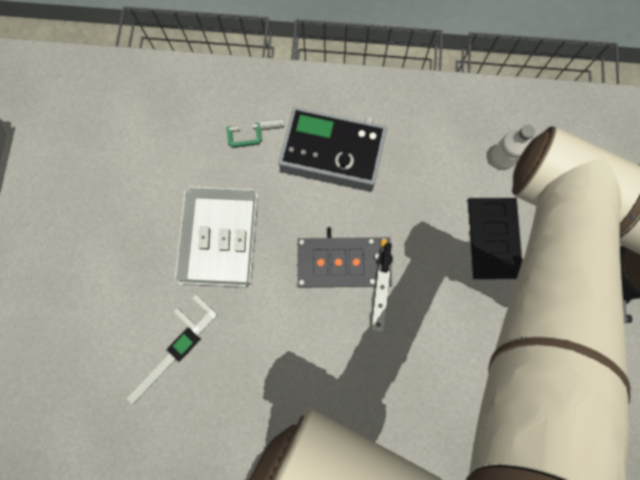

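View pics/scene9.png

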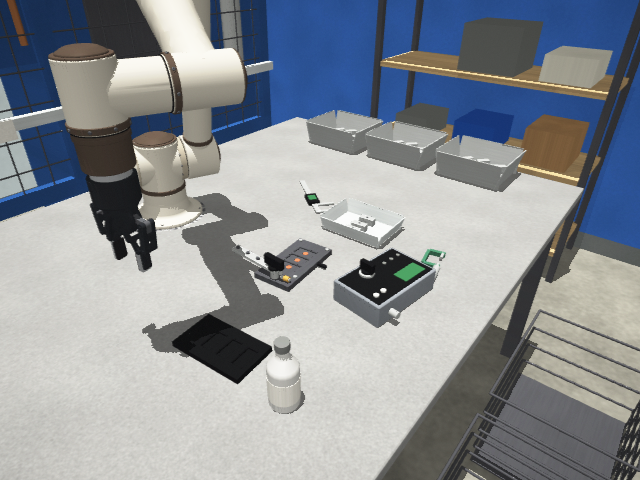

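The top view shows the keys in the tin at (204,237), (224,240) and (240,240), with the tray and nests empty. The bar is open with its end at (378,325). The switch is at rest, and the micrometer, bottle and caliper are where they started.

```bash
python3 -c "
from bench import arm
print(arm.job_done())"
```

```text
the job is handed in; nothing more can be done
None
```

The job is handed in after about 53 s of the 210 s allowed; no verdict was reported, so success is judged only from my own checks.

- **Keys checked:** the tray held three keys. I laid each one flat in its own nest, and depth readings put all six measured points on their tops at 29.6–29.8 mm against 29 mm expected.
- **Bar locked:** I turned the wing knob clockwise until the bar lay along the nests. The picture put its angle at about 1.58 rad, slightly past the stop of about 1.53, which I put down to measuring error.
- **Start switch:** I twisted it about 1.01 rad of tool turn. The wrist torque of 1.1 N m was far above the 0.16 N m spring, so it was on its stop. I turned it back to rest while the bar was still locked and then let go.
- **Bar open, keys in the tin:** I swung the bar back to roughly 0.1 rad and placed the three keys side by side in the tin.

The last top and scene pictures showed all three keys in the tin, the tray and nests empty, the bar open and the switch handle at rest. The micrometer, bottle and caliper looked unmoved and the gripper was clear of everything.

The wrist and top cameras disagreed by 1–5 mm on the nests and the knob axis. I worked with values between the two, corrected by the contact forces. I saw no knocked key and no slipping grip, and no check failed.

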